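# Pack the sample baskets with the bail arms swung in

## Task

Pack the samples for the cold room: put every sample vial into the deep basket, then swing both of its bail arms all the way in over the vials and stack the shallow tray squarely on the bails, its underside runners saddling the two bars. All the dropper bottles go, standing upright, in the tray, and the small oil bottle stays on the bench where it is.

Things in the scene. Friction and masses are not known exactly. Their poses are not given: they have to be found in the camera images.
- basket: Deep open aluminium basket with a U-shaped bail arm pivoted at each end; loose, 1.2 kg, on the bench. 230 mm long (its x axis), 76 mm wide (y), 75 mm high, walls 3 mm. Origin at the centre of its underside, z up. With a bail all the way in, its bar lies across the opening on the long rims, at x = +60 mm (bail_a) or -60 mm (bail_b), bar centre 80 mm and bar top 85 mm above the underside.
- basket_in (a point): Centre of the basket's inner floor, 4 mm above its underside; axes as the basket's. The inside is 224 mm (x) by 70 mm (y) and 71 mm deep. Vials may stand or lie.
- bail_a (a joint): Bail at the basket's +x end, rad: 0 = out against its stop, past the end and 20 degrees below level; 1.92 = upright; 3.26 = all the way in, bar on the rims. Hinge axis along y at x = 111 mm, z = 68 mm of the basket; the bar's arc has 52 mm radius: it is 52 sin(value - 0.349) mm above the hinge and 52 cos(value - 0.349) mm outward of it. Stiff hinge (0.02 N m): stays where it is left.
- bail_b (a joint): Bail at the basket's -x end (hinge at x = -111 mm, z = 68 mm), otherwise the same as bail_a: 0 out, 1.92 upright, 3.26 all the way in.
- bail_a_bar (a point): Centre of bail_a's bar: round, black, 10 mm diameter, along the basket's y axis, 79 mm long between the two steel arms. Pinched across from above, it turns in the fingers as the bail swings.
- bail_b_bar (a point): Centre of bail_b's bar, the same as bail_a's.
- tray_mid (a point): Centre, 25 mm above the underside, of the shallow open aluminium tray without bails; loose, 0.25 kg, 220 mm long (its x axis), 62 mm wide (y), 50 mm high, upright walls 3 mm thick: it can be gripped across its width. Stacked on the bails, this point is 106 mm above the basket's underside over its centre, long axes parallel (either way round). Without the bails in, it falls into the basket.
- tray_in (a point): Centre of the tray's inner floor, 7 mm above its underside; inside 214 mm (x) by 56 mm (y), 43 mm deep. Under the tray two pairs of 6 mm round runners along y, 50 mm long, stand 4 mm below the floor plate at x = 60 mm and -60 mm, each 9 mm either side of it: stacked, each pair saddles one bail bar with 2 mm of play.
- vial_0_mid (a point): Centre (25 mm above the foot) of a sample vial: a squat clear cylinder with a ribbed screw cap, 24 mm diameter, 50 mm tall, 18 g; z is its own axis, up when it stands. Short enough to go under the bails. May be absent.
- vial_1_mid (a point): Centre (25 mm above the foot) of a sample vial: a squat clear cylinder with a ribbed screw cap, 24 mm diameter, 50 mm tall, 18 g; z is its own axis, up when it stands. Short enough to go under the bails. May be absent.
- vial_2_mid (a point): Centre (25 mm above the foot) of a sample vial: a squat clear cylinder with a ribbed screw cap, 24 mm diameter, 50 mm tall, 18 g; z is its own axis, up when it stands. Short enough to go under the bails. May be absent.
- dropper_0_mid (a point): Centre (53 mm above the foot) of a dropper bottle: 106 mm tall, 75 g, a glass body of 33 mm diameter up to 62 mm above the foot (grip it there, near the shoulder), then a collar of 22 mm up to 76 mm and a slim rubber bulb of 14 mm to the top. Too tall to go under the tray. z is its own axis, up when it stands. May be absent.
- dropper_1_mid (a point): Centre (53 mm above the foot) of a dropper bottle: 106 mm tall, 75 g, a glass body of 33 mm diameter up to 62 mm above the foot (grip it there, near the shoulder), then a collar of 22 mm up to 76 mm and a slim rubber bulb of 14 mm to the top. Too tall to go under the tray. z is its own axis, up when it stands. May be absent.
- dropper_2_mid (a point): Centre (49 mm above the foot) of a dropper bottle: 98 mm tall, 75 g, a glass body of 33 mm diameter up to 55 mm above the foot (grip it there, near the shoulder), then a collar of 22 mm up to 69 mm and a slim rubber bulb of 14 mm to the top. Too tall to go under the tray. z is its own axis, up when it stands. May be absent.
- oil_bottle_mid (a point): Centre (25 mm above the foot) of a small oil bottle with a narrow neck and cap, 26 mm diameter, 50 mm tall. It is not packed: it stays standing where it is.
- microscope: A fixed microscope, only an obstacle: 271 mm (x) by 166 mm (y) about this origin under its middle, 350 mm tall, eyepieces towards the robot. Nothing is done with it; carry things past it on the robot's side.
- magnifier: A fixed small folding magnifier, only an obstacle: 34 x 34 mm, 46 mm tall; origin under its middle.

How it is judged:
By the outcome, as a careful person would: the job done as asked, in the order asked, and still so for the second after the job is handed in, with the robot touching nothing.
Of vial_0, vial_1, vial_2, dropper_0, dropper_1, dropper_2 only 4 to 6 are there at a start; the rules pass over those that are not, and their reading is None.
At some moment in a run one of vial_0, vial_1, vial_2 may be knocked a few centimetres aside while the robot is not near it.
It also fails if it takes over 208 s, if anything falls off the work surface, if the arm or the gripper's body presses on something with over 40 N, if the wrist force passes 120 N, or if a joint passes its speed limit or range.

## Robot

A 6-joint arm with a two-finger parallel gripper is mounted at the origin on a cart in front of the work surface, level with it; the furniture and walls round the work are solid. World frame = base frame: x ahead of the robot, y to its left, z up, the work surface at z = 0. Lengths are in m, angles in degrees, forces in N, time in s.
With the tool pointing down it reaches from about 0.25 to 0.725 m from the base axis. Payload 9.7 kg.
Tool frame: the origin (TCP) lies midway between the tips of the shut fingers; the grasp point (between the pads) lies 19 mm behind it; z points along the fingers, y is the direction in which the jaws open and shut (so a half turn about z gives the same grasp; the last joint's range is limited). The gripper opens to 85 mm and grips with 20 to 120 N. Pads are 22 mm wide; open, the fingers measure 114 mm over their backs; the gripper's body (76 mm by 85 mm) begins 54 mm behind the grasp point. The pads swing forward as they close: fully open they stand 13 mm farther back than shut.
Start: joints at [-63.656, 4.979, 10.078, 95.1, 0, 90], TCP at [0.244, -0.493, 0.231] pointing down, gripper open.
Joint ranges: [-179.16, 179.16], [-48.56, 103.87], [-65.8, 70.77], [-126.05, 130.52], [-82.76, 87.17], [-180, 180]. Speed limits (degrees/s): [127.2, 127.2, 147.25, 180, 180, 180].

## Interface

Orientations are given as [roll, pitch, yaw] about the fixed x, y, z axes, in that order (R = Rz(yaw) Ry(pitch) Rx(roll)).
In Python, from workcell import get_obs, camera, get_calibration, job_done gives the robot as it stands.
- The arm moves only by the tool play_rows, never from a script. Its argument "commands" is text: rows parted by semicolons, each of 5 numbers parted by spaces: the opening, from 0 (shut) to 1 (fully open), then the shift along the world's x, y, z in mm, then the turn about the world's z in degrees. A call has 1 to 10 rows; each row is the pose to reach, as a shift and turn from the pose commanded when the call began; what a row does not reach only later rows make up. A row lasts 1/12 s, in which the tool goes at most 41.7 mm and 7.16 degrees, less where a joint would pass 70% of its speed; a pose out of reach is approached as far as the arm can. A call with a gripper value outside its range is refused whole. The fingers move at their own pace and stop on an object; "force" is the grip in N (left out, the last holds). Time passes only in rows, so rows that repeat a pose let the fingers close. It gives the time, the measured TCP pose, the force and the opening at its end, in the units of the state.
- get_obs(): the state, without advancing time (a new reading comes with each control period).
- camera(name): name is "side" or "top" or "wrist"; returns the picture (480x640x3 uint8, red, green, blue); there is no depth.
- get_calibration(name): a dict with "fx", "fy", "cx", "cy" (pixels), "eye" and "attitude" of the camera in the world; the wrist camera has in their place "mount" (4x4, takes a point from camera to tool coordinates, whose origin is the TCP and whose axes are the flange's). Camera axes: x right, y down, z forward; pixel columns grow to the right and rows downward; lengths in m; the calibration is good to about 2 mm. A picture is of the moment at which its call begins: read the wrist's pose just before it. get_calibration takes no time and is no camera call.
- job_done(): hands the job in, once; it reports no verdict.
The state is a dict: "time": time; "q": joint angles; "qd": joint speeds; "joint_efforts": joint torques, N m; "ee_pos": TCP position; "tcp_rot": TCP orientation; "wrist_force": force on the tool from outside, world axes, zero at the start; "torque": the same for the moment, N m; "opening": finger opening in m.
Only numpy, scipy, OpenCV 4.12 (cv2) and the standard library are available. Lean on these libraries where they do the work, as an engineer would, in place of code of your own. Each camera call takes 0.05 s, during which the arm holds its last target.

## Working session

There is one attempt and no reset: what is moved stays moved. The work goes in short steps, Python scripts to look and compute and a tool call to move; the robot and the scene stay as the last step left them, time stands still between calls to the robot, and variables do not carry over. Pictures are saved under pics/ and viewed, and the job is handed in when it is done.

Besides the shell and the picture viewer there is one more tool, called after ">>>" as name(argument=value, ...), one argument or row to a line, values as JSON. play_rows: Moves the arm, as the interface text tells. Its arguments: {"type":"object","properties":{"commands":{"type":"string"},"force":{"type":"number"}},"required":["commands"]}

```bash
mkdir -p pics; ls; python3 - <<'E'
from workcell import *
import cv2
print(get_obs())
for n in ["side","top","wrist"]:
    print(n,get_calibration(n)); cv2.imwrite(f"pics/{n}0.png",camera(n)[:,:,::-1])
E
```

```text
pics
{'time': 0.0, 'q': array([-6.36564981e+01,  5.01144426e+00,  1.00320817e+01,  9.50997286e+01,
        1.74113021e-03,  9.00003825e+01]), 'qd': array([-0.10916083,  0.13135463,  0.09244849, -0.03679146,  0.0844831 ,
       -0.03965109]), 'joint_efforts': array([-3.05121837e-03, -5.20387888e+01,  4.64806867e+01,  1.61532999e-02,
       -3.28179954e-05, -7.75123699e-07]), 'ee_pos': array([ 0.24396263, -0.49265927,  0.23055853]), 'tcp_rot': array([-1.79920909e+02, -1.74060056e-03,  2.63431170e+01]), 'wrist_force': array([0.31961452, 0.05763368, 0.25903775]), 'torque': array([-0.03164645, -0.02523668,  0.01759801]), 'opening': 0.08523336174236049}
side {'fx': 557.2528445177794, 'fy': 557.2528445177794, 'cx': 320.6451900970089, 'cy': 239.48888949622253, 'eye': array([ 0.60128042, -0.91045381,  0.71973822]), 'attitude': array([-126.38351079,   -0.58696009,    0.71794286])}
top {'fx': 510.5723962600161, 'fy': 510.5723962600161, 'cx': 324.2959848003517, 'cy': 235.56543098432348, 'eye': array([ 0.50751228, -0.00548828,  1.13858021]), 'attitude': array([-176.49050928,   -1.30099192,  -90.57547903])}
wrist {'fx': 340.63043837996224, 'fy': 340.63043837996224, 'cx': 316.4118105859772, 'cy': 241.45568504954895, 'mount': array([[-4.20002039e-04, -9.55515911e-01, -2.94939262e-01,
         7.49088550e-02],
       [ 9.99999760e-01, -5.63644369e-04,  4.02012342e-04,
        -2.12869784e-04],
       [-5.50370043e-04, -2.94939022e-01,  9.55515918e-01,
        -1.43378906e-01],
       [ 0.00000000e+00,  0.00000000e+00,  0.00000000e+00,
         1.00000000e+00]])}
```

View pics/top0.png

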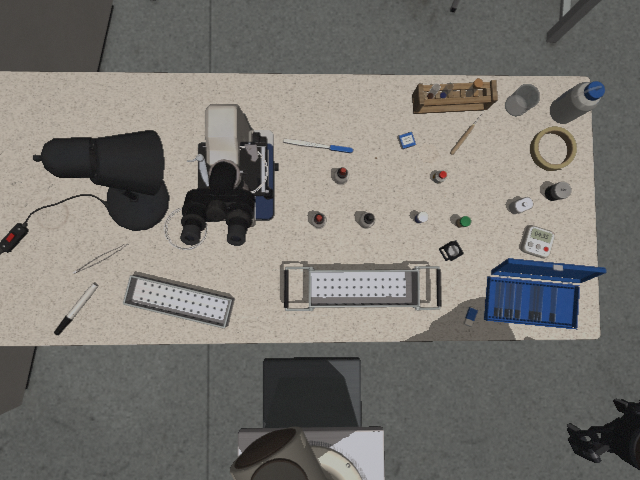

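View pics/side0.png

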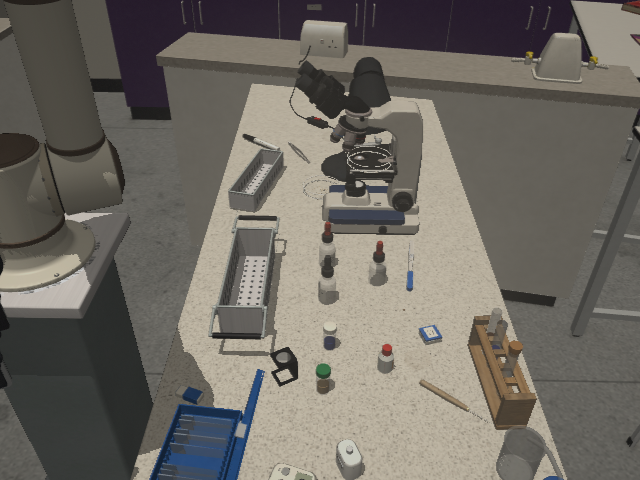

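View pics/wrist0.png

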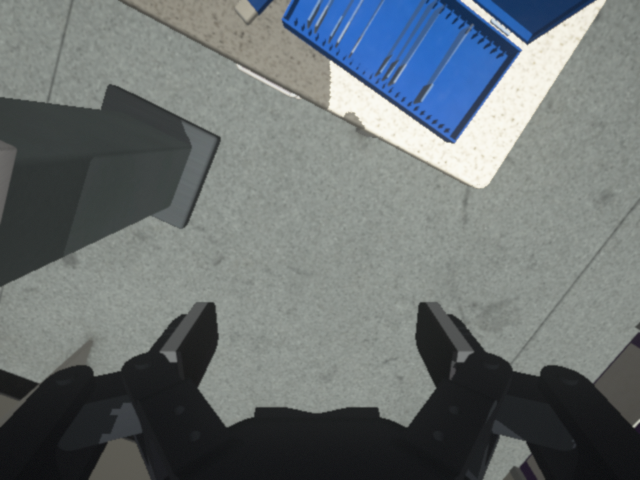

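```bash
cat > h.py <<'E'
import numpy as np,cv2
from scipy.spatial.transform import Rotation as R
from workcell import *
def fixed(n):
    c=get_calibration(n); return c,R.from_euler('xyz',c['attitude'],degrees=True).as_matrix(),np.array(c['eye'])
def wrist():
    c=get_calibration('wrist'); o=get_obs(); M=np.array(c['mount']); T=np.eye(4)
    T[:3,:3]=R.from_euler('xyz',o['tcp_rot'],degrees=True).as_matrix(); T[:3,3]=o['ee_pos']
    X=T@M; return c,X[:3,:3],X[:3,3]
def cam(n): return wrist() if n=='wrist' else fixed(n)
def ray(C,u,v):
    c,Rm,e=C; d=Rm@np.array([(u-c['cx'])/c['fx'],(v-c['cy'])/c['fy'],1.]); return e,d/np.linalg.norm(d)
def onplane(C,u,v,z):
    e,d=ray(C,u,v); return e+d*(z-e[2])/d[2]
def proj(C,p):
    c,Rm,e=C; q=Rm.T@(np.array(p)-e); return np.array([c['cx']+c['fx']*q[0]/q[2],c['cy']+c['fy']*q[1]/q[2]])
def tri(rays):
    A=np.zeros((3,3));b=np.zeros(3)
    for e,d in rays:
        P=np.eye(3)-np.outer(d,d);A+=P;b+=P@e
    p=np.linalg.solve(A,b); return p,[np.linalg.norm((np.eye(3)-np.outer(d,d))@(p-e)) for e,d in rays]
def crop(src,dst,x0,y0,w,h,s):
    im=cv2.imread(src)[y0:y0+h,x0:x0+w]; cv2.imwrite(dst,cv2.resize(im,None,fx=s,fy=s,interpolation=cv2.INTER_CUBIC))
E
python3 -c "
from h import *
crop('pics/side0.png','pics/s0c.png',270,210,160,200,3)
crop('pics/top0.png','pics/t0c.png',290,150,200,110,4)
crop('pics/top0.png','pics/t0d.png',270,240,200,90,4)
crop('pics/top0.png','pics/t0e.png',110,260,140,80,5)
"
```

```text
(no output)
```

View pics/s0c.png

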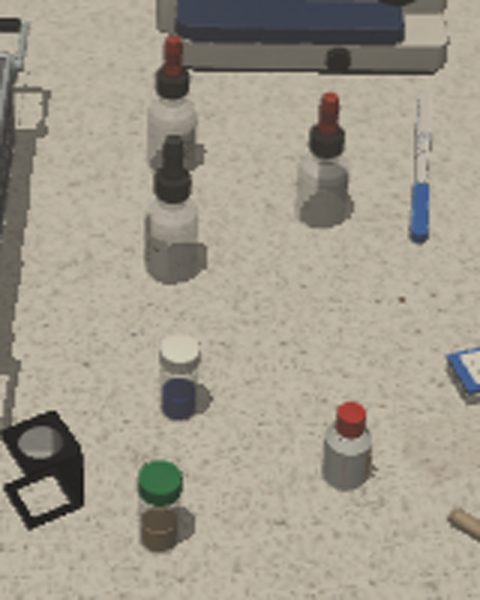

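View pics/t0c.png

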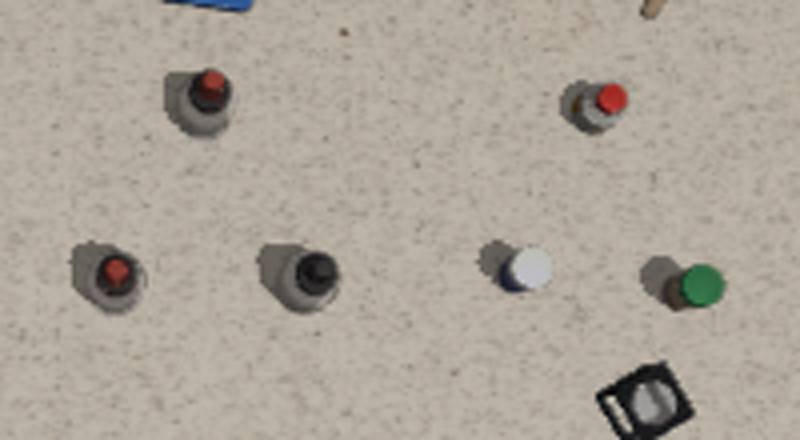

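View pics/t0d.png

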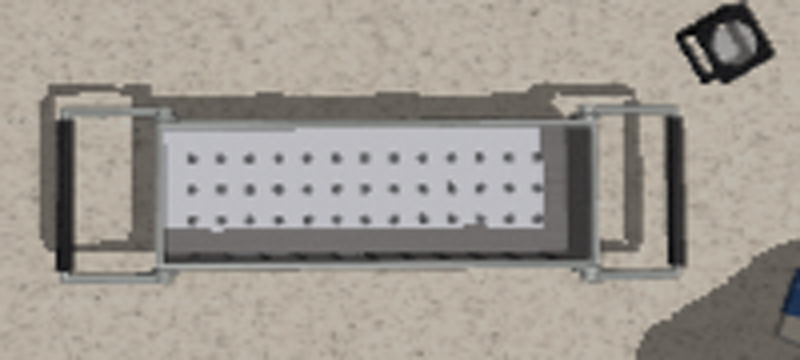

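View pics/t0e.png

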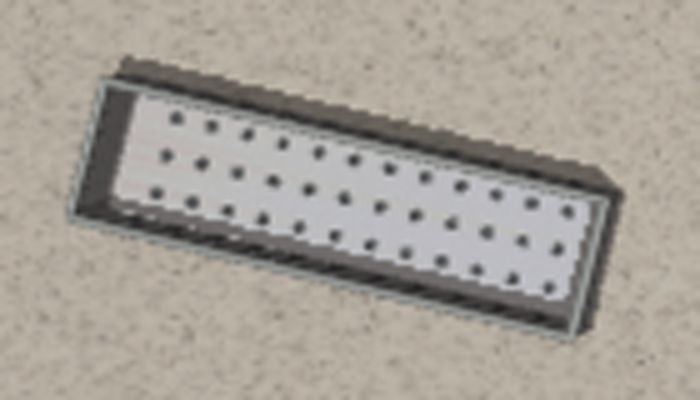

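```bash
python3 - <<'E'
from h import *
C=cam('top');S=cam('side')
def P(u,v,z): return np.round(onplane(C,u,v,z)*1000,1)
b=[P(270+u/4,240+v/4,.075) for u,v in [(160,120),(597,122),(594,268),(160,268)]]; print('basket',b,np.mean(b,0))
l=P(270+65/4,240+195/4,.05);r=P(270+676/4,240+191/4,.05); print('bars',l,r,(l+r)/2,r-l,np.degrees(np.arctan2((l-r)[1],(l-r)[0])))
t=[P(110+u/5,260+v/5,.05) for u,v in [(102,78),(612,193),(575,335),(72,218)]]; print('tray',t,np.mean(t,0)); 
for i in range(4):
    d=t[i]-t[i-1]; print(np.linalg.norm(d),np.degrees(np.arctan2(d[1],d[0])))
# objects, top centres
T={'dR1':(290+117/4,150+270/4,.106),'dBk':(290+319/4,150+268/4,.098),'dR2':(290+213/4,150+83/4,.106),'white':(290+532/4,150+268/4,.05),'green':(290+703/4,150+286/4,.05),'oil':(290+613/4,150+99/4,.05)}
Sd={'dR1':(270+174/3,210+42/3),'dBk':(270+173/3,210+141/3),'dR2':(270+330/3,210+100/3),'white':(270+180/3,210+350/3),'green':(270+160/3,210+478/3),'oil':(270+351/3,210+413/3)}
for k in T:
    u,v,z=T[k]; p,e=tri([ray(C,u,v),ray(S,*Sd[k])]); print(k,'plane',P(u,v,z),'tri',np.round(p*1000,1),np.round(np.array(e)*1000,1))
p=P(290+650/4,150+400/4,.03);print('mag',p)
E
```

```text
basket [array([5.011e+02, 1.000e-01, 7.500e+01]), array([ 497.7, -227.8,   75. ]), array([ 422.1, -224.6,   75. ]), array([424.7,   0.8,  75. ])] [ 461.4   -112.875   75.   ]
bars [461.8  50.9  50. ] [ 460.3 -274.6   50. ] [ 461.05 -111.85   50.  ] [  -1.5 -325.5    0. ] 89.7359660187409
tray [array([493. , 378.8,  50. ]), array([442.3, 164.6,  50. ]), array([383.1, 180. ,  50. ]), array([434.5, 390.6,  50. ])] [438.225 278.5    50.   ]
59.67822048285287 -11.404075963915473
220.118445387932 -103.31653268873741
61.170254209051635 165.41853163068006
216.78173354782456 76.28427108709347
dR1 plane [607.5 -19.7 106. ] tri [609.4 -19.7 101. ] [1.4 1.4]
dBk plane [ 608.4 -123.4   98. ] tri [ 609.3 -123.   100.6] [1.1 1.1]
dR2 plane [703.  -69.7 106. ] tri [707.1 -70.4  93.7] [1.7 1.7]
white plane [ 612.2 -243.6   50. ] tri [ 614.  -244.2   47.2] [1.5 1.5]
green plane [ 601.8 -335.9   50. ] tri [ 603.5 -336.5   47.7] [1.6 1.6]
oil plane [ 703.7 -289.7   50. ] tri [ 705.6 -290.2   48.2] [1.6 1.6]
mag [ 541.2 -311.2   30. ]
```

>>> play_rows(
  commands="1 40 16 0 -3;1 80 32 0 -6;1 120 50 0 -9;1 160 70 0 -12;1 200 90 -5 -15;1 240 105 -10 -18;1 280 120 -15 -21;1 320 140 -20 -24;1 357 157 -25 -26.3;1 357 157 -25 -26.3",
)

```text
time: 0.98
ee_pos: [0.6047, -0.3328, 0.2038]
tcp_rot: [-179.9, 0.1, 0.1]
wrist_force: [0.8, -0.3, -0.6]
opening: 0.0854
```

```bash
python3 - <<'E'
from h import *
o=get_obs();print(o['time'],o['ee_pos'],o['tcp_rot'],o['qd'])
cv2.imwrite("pics/w1.png",camera('wrist')[:,:,::-1])
C=cam('wrist')
print([ (n,proj(C,p)) for n,p in dict(green=(.6025,-.336,.05),white=(.613,-.244,.05),oil=(.704,-.29,.05)).items()])
C=cam('top')
for u,v,z in [(237,243,.3),(237,243,.25),(275,220,.0),(237,222,.3)]: print(onplane(C,u,v,z))
E
```

```text
0.9833 [ 0.60467105 -0.33278384  0.20384476] [-1.79899131e+02  7.32324404e-02  7.16338819e-02] [10.88588324 16.09815953 19.61416559  4.60000741 -1.0198326   7.09010574]
[('green', array([320.91641643, 226.61372876])), ('white', array([217.62115789, 214.74561794])), ('oil', array([265.15537301, 105.16084618]))]
[0.54779746 0.11810573 0.3       ]
[0.55019944 0.12547498 0.25      ]
[0.61288534 0.07775757 0.        ]
[0.58231972 0.11811899 0.3       ]
```

View pics/w1.png

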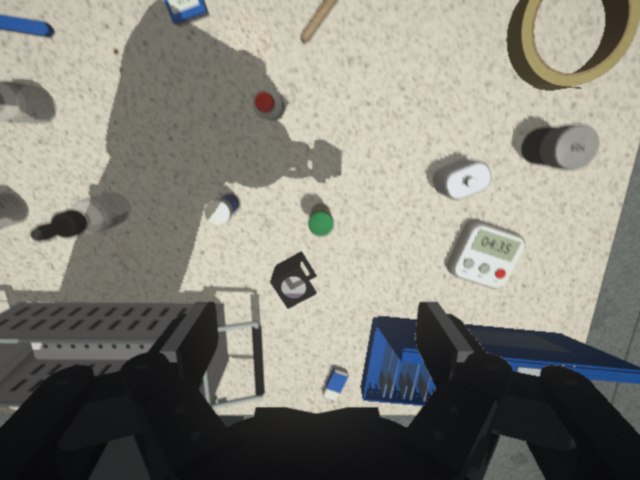

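```bash
cat >> h.py <<'E'
def look(n,name):
    C=cam(n); im=camera(n)[:,:,::-1].copy(); cv2.imwrite(f"pics/{name}.png",im); return C,im
def blob(im,lo,hi,near,rad=40):
    m=cv2.inRange(cv2.cvtColor(im,cv2.COLOR_BGR2HSV),np.array(lo),np.array(hi)); k=np.zeros_like(m); cv2.circle(k,tuple(int(a) for a in near),rad,255,-1); m&=k
    n,l,s,c=cv2.connectedComponentsWithStats(m)
    if n<2: return None
    i=1+np.argmax(s[1:,4]); return c[i],s[i]
E
python3 - <<'E'
from h import *
C,im=look('wrist','w2'); o=get_obs(); print(o['ee_pos'],o['tcp_rot'])
g=blob(im,(50,80,20),(85,255,255),proj(C,(.6025,-.336,.05))); print(g, onplane(C,*g[0],.05))
w=proj(C,(.613,-.244,.05)); print(w)
g=blob(im,(0,0,150),(180,45,255),w,22); print(g, onplane(C,*g[0],.05))
E
```

```text
[ 0.60343385 -0.3335512   0.20376729] [-1.79901111e+02  1.32565173e-01  2.54799538e-01]
(array([321.97811816, 225.56455142]), array([311, 214,  23,  24, 457], dtype=int32)) [ 0.60347754 -0.33694567  0.05      ]
[217.62115789 214.74561794]
(array([218.03516484, 220.26153846]), array([199, 201,  41,  36, 910], dtype=int32)) [ 0.60795781 -0.24395676  0.05      ]
```

>>> play_rows(
  commands="0.8 2 -1 -40 0;0.8 2 -1 -80 0;0.8 2 -1 -120 0;0.8 2 -1 -155 0;0.8 2 -1 -175 0;0.8 2 -1 -189 0;0.8 2 -1 -189 0;0.8 2 -1 -189 0",
  force=30,
)

```text
time: 1.75
ee_pos: [0.6021, -0.3372, 0.017]
tcp_rot: [-180.0, 0.1, 0.0]
wrist_force: [-0.3, 0.7, -0.1]
opening: 0.0683
```

>>> play_rows(
  commands="0.1 0 0 0 0;0 0 0 0 0;0 0 0 0 0;0 0 0 0 0;0 0 0 0 0;0 0 0 0 0",
  force=30,
)

```text
time: 2.25
ee_pos: [0.6037, -0.3372, 0.0186]
tcp_rot: [179.9, -0.1, 0.0]
wrist_force: [-0.2, 0.1, 6.2]
opening: 0.0223
```

>>> play_rows(
  commands="0 0 0 40 0;0 0 0 80 0;0 0 0 120 0;0 -35 25 130 0;0 -65 55 130 0;0 -95 90 130 0;0 -115 130 130 0;0 -130 165 130 0;0 -142 192 130 0;0 -142 197 130 0",
)

```text
time: 3.08
ee_pos: [0.4586, -0.1362, 0.148]
tcp_rot: [-179.9, 0.0, 0.2]
wrist_force: [-0.4, -0.3, -0.9]
opening: 0.0221
```

>>> play_rows(
  commands="0 0 0 0 0;0 0 0 0 0",
)

```text
time: 3.25
ee_pos: [0.4615, -0.1399, 0.1477]
tcp_rot: [180.0, -0.1, 0.1]
wrist_force: [-0.4, -0.5, -1.3]
opening: 0.0221
```

```bash
python3 - <<'E'
from h import *
C,im=look('wrist','w3'); o=get_obs(); print(o['ee_pos'],o['tcp_rot'],o['opening'])
E
```

```text
[ 0.46154166 -0.14040616  0.14740696] [ 1.79977687e+02 -2.75995456e-02  5.06346642e-02] 0.022118893958337514
```

View pics/w3.png

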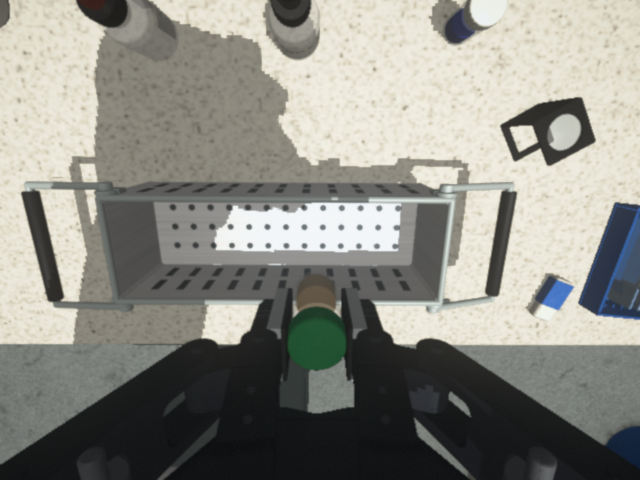

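```bash
python3 - <<'E'
from h import *
C=cam('wrist')
c=[onplane(C,u,v,.075)*1000 for u,v in [(104,196),(453,200),(440,304),(114,305)]]; print(np.round(c,1),np.mean(c,0))
l=onplane(C,43,246,.05)*1000; r=onplane(C,501,244,.05)*1000; print(l,r,(l+r)/2)
E
```

```text
[[ 500.1   -5.3   75. ]
 [ 497.6 -227.8   75. ]
 [ 423.9 -227.4   75. ]
 [ 423.1    1.8   75. ]] [ 461.19028901 -114.66502262   75.        ]
[458.61315531  62.43222556  50.        ] [ 460.23623889 -277.43809824   50.        ] [ 459.4246971  -107.50293634   50.        ]
```

>>> play_rows(
  commands="0 0 0 -40 0;0 0 0 -80 0;0 0 0 -105 0;0 0 0 -120 0;0 0 0 -122 0;0 0 0 -122 0;0 0 0 -122 0;0.5 0 0 -122 0;0.5 0 0 -122 0;0.5 0 0 -122 0",
)

```text
time: 4.13
ee_pos: [0.4616, -0.1401, 0.0262]
tcp_rot: [180.0, -0.1, 0.0]
wrist_force: [-0.0, 0.6, -0.3]
opening: 0.0429
```

>>> play_rows(
  commands="0.6 0 0 40 0;0.7 0 0 80 0;0.8 0 0 120 0;0.8 40 -25 120 0;0.8 80 -50 120 0;0.8 120 -75 120 0;0.8 147 -100 120 0;0.8 147 -104 120 0;0.8 147 -104 120 0;0.8 147 -104 120 0",
)

```text
time: 4.97
ee_pos: [0.6082, -0.2442, 0.1447]
tcp_rot: [-180.0, 0.1, 0.0]
wrist_force: [-0.7, -0.1, 0.5]
opening: 0.0687
```

```bash
python3 - <<'E'
from h import *
C,im=look('wrist','w4'); o=get_obs(); print(o['ee_pos'],o['tcp_rot'],o['opening'],o['qd'])
w=proj(C,(.610,-.244,.05)); print(w)
g=blob(im,(0,0,130),(180,40,255),w,40); print(g, onplane(C,*g[0],.05))
E
```

```text
[ 0.60780059 -0.24368975  0.14529789] [-1.79983045e+02  2.48891443e-02  3.26522843e-02] 0.06830783548811413 [ 0.52364363 -1.95186464 -1.13236113  0.01408179 -0.00440933  0.10835385]
[316.06540835 240.8559044 ]
(array([316.64939162, 243.59215863]), array([ 276,  200,   81,   81, 4438], dtype=int32)) [ 0.60790224 -0.24442668  0.05      ]
```

View pics/w4.png

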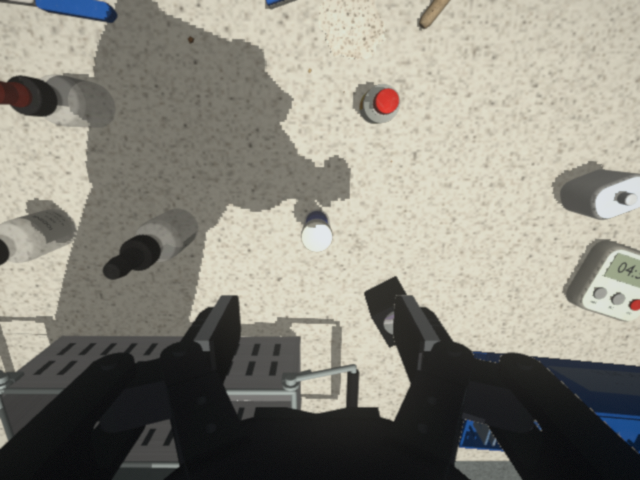

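>>> play_rows(
  commands="0.8 4 0 -40 0;0.8 4 0 -80 0;0.8 4 0 -110 0;0.8 4 0 -128 0;0.8 4 0 -128 0;0.8 4 0 -128 0;0 4 0 -128 0;0 4 0 -128 0;0 4 0 -128 0;0 4 0 -128 0",
)

```text
time: 5.85
ee_pos: [0.6128, -0.2441, 0.019]
tcp_rot: [179.9, -0.1, 0.0]
wrist_force: [0.2, -0.4, 7.3]
opening: 0.0225
```

>>> play_rows(
  commands="0 0 0 0 0;0 0 0 0 0;0 0 0 40 0;0 0 0 80 0;0 0 0 120 0;0 -40 40 128 0;0 -80 80 128 0;0 -110 115 128 0;0 -140 145 128 0;0 -151 154 128 0",
)

```text
time: 6.68
ee_pos: [0.4654, -0.0943, 0.1455]
tcp_rot: [180.0, -0.0, 0.0]
wrist_force: [0.3, 0.3, 0.6]
opening: 0.0219
```

>>> play_rows(
  commands="0 0 0 0 0;0 0 0 0 0;0 0 0 0 0;0 0 0 0 0",
)

```text
time: 7.02
ee_pos: [0.4675, -0.0959, 0.1456]
tcp_rot: [180.0, -0.0, 0.0]
wrist_force: [0.1, 0.2, -0.3]
opening: 0.0222
```

```bash
python3 - <<'E'
from h import *
C,im=look('wrist','w5'); o=get_obs(); print(o['ee_pos'],o['tcp_rot'],o['opening'])
E
```

```text
[ 0.46745046 -0.09597822  0.14527006] [ 1.79995582e+02 -8.20939546e-03  2.10030303e-03] 0.02236076496926062
```

View pics/w5.png

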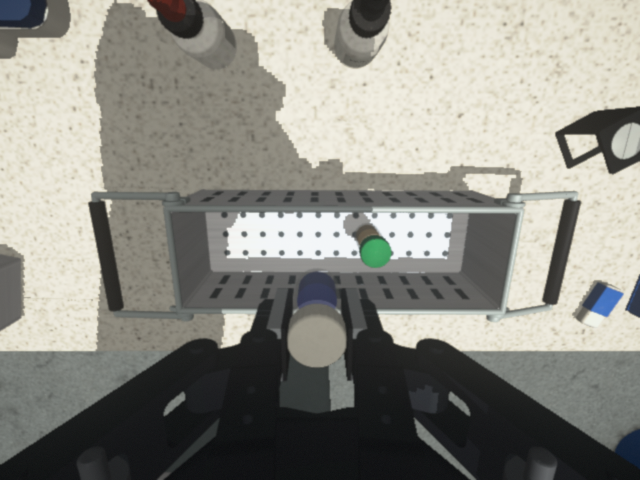

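>>> play_rows(
  commands="0 -6 12 -20 0;0 -6 12 -60 0;0 -6 12 -95 0;0 -6 12 -115 0;0 -6 12 -120 0;0 -6 12 -120 0;0 -6 12 -120 0;0.4 -6 12 -120 0;0.4 -6 12 -120 0;0.4 -6 12 -120 0",
)

```text
time: 7.9
ee_pos: [0.4613, -0.0836, 0.0261]
tcp_rot: [180.0, -0.1, 0.0]
wrist_force: [0.9, 0.4, -0.5]
opening: 0.034
```

>>> play_rows(
  commands="0.4 0 0 40 0;0.4 0 0 80 0;0.4 0 0 120 0;0.4 0 0 150 0;0.4 0 0 150 0;0.4 0 0 150 0",
)

```text
time: 8.4
ee_pos: [0.4618, -0.0835, 0.1777]
tcp_rot: [180.0, -0.2, 0.0]
wrist_force: [-0.0, 0.5, -0.1]
opening: 0.0339
```

```bash
python3 - <<'E'
from h import *
C,im=look('wrist','w6'); o=get_obs(); print(o['ee_pos'],o['tcp_rot'],o['opening'])
E
```

```text
[ 0.46106292 -0.08341059  0.17588736] [ 1.79983149e+02 -8.61660221e-02  4.45554359e-02] 0.033907183045649984
```

View pics/w6.png

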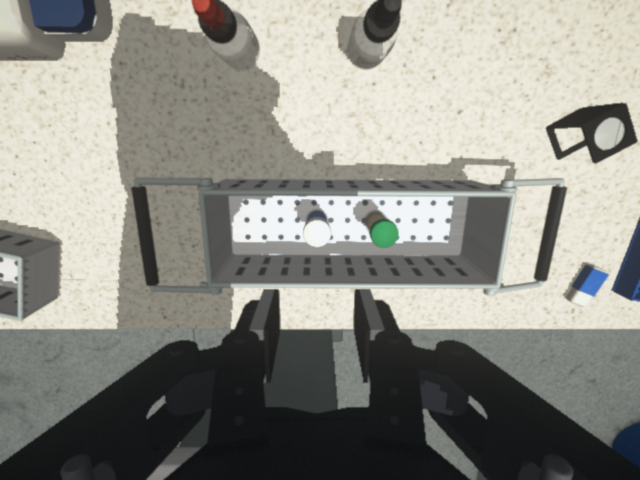

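```bash
python3 - <<'E'
from h import *
C=cam('wrist');T=cam('top')
for n,w,t in [('L',(145,236),(270+65/4,240+195/4)),('R',(551,234),(270+676/4,240+191/4))]:
    print(n,tri([ray(C,*w),ray(T,*t)]),onplane(C,*w,.05),onplane(C,*w,.06))
c=[onplane(C,u,v,.075)*1000 for u,v in [(204,193),(514,193),(500,289),(208,289)]]; print(np.round(c,1),np.mean(c,0))
E
```

```text
L (array([0.46218528, 0.05003621, 0.06453822]), [np.float64(0.00026119344597210376), np.float64(0.00026119344597210994)]) [0.45774573 0.05751605 0.05      ] [0.46063973 0.05228878 0.06      ]
R (array([ 0.46053299, -0.27370312,  0.05372548]), [np.float64(2.813434279705721e-05), np.float64(2.813434279705788e-05)]) [ 0.45950355 -0.27638778  0.05      ] [ 0.4623323  -0.26921977  0.06      ]
[[ 497.2   -2.7   75. ]
 [ 497.2 -225.6   75. ]
 [ 421.7 -227.5   75. ]
 [ 421.7    1.5   75. ]] [ 459.46851864 -113.59590944   75.        ]
```

>>> play_rows(
  commands="0.5 0 40 0 0;0.5 0 80 0 0;0.5 0 115 0 0;0.5 0.5 133 0 0;0.5 0.5 133 -30 0;0.5 0.5 133 -60 0;0.5 0.5 133 -60 0;0.5 0.5 133 -60 0",
)

```text
time: 9.12
ee_pos: [0.4608, 0.0218, 0.1139]
tcp_rot: [-178.8, 0.3, 2.0]
wrist_force: [0.7, -0.2, 0.7]
opening: 0.0428
```

```bash
python3 - <<'E'
from h import *
C,im=look('wrist','w7'); o=get_obs(); print(o['ee_pos'],o['tcp_rot'],o['opening'])
E
```

```text
[0.46186772 0.02182176 0.11556239] [-1.78825586e+02  8.15316559e-02  2.04107509e+00] 0.042799840748086695
```

View pics/w7.png

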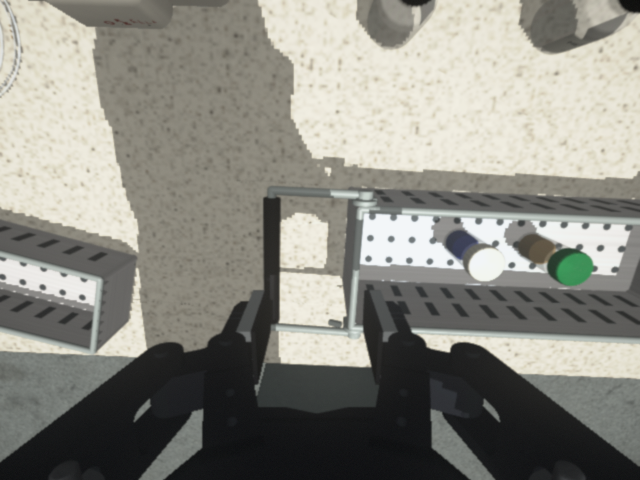

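```bash
python3 - <<'E'
from h import *
o=get_obs(); print(o['q'],o['qd'],o['joint_efforts'],o['wrist_force'])
E
```

```text
[  1.98123719  -7.67854262 -15.13496265  82.62633827   1.17432842
 179.9401496 ] [-0.03372475 -0.67507126  2.18380117  0.11407949  0.03400709 -0.03607658] [ 1.67997004e-01 -3.66137767e+01  4.42713296e+01 -1.08737361e-01
  6.51172874e-02 -1.28104970e-03] [ 0.54831026 -0.09564157  0.33202245]
```

>>> play_rows(
  commands="0.5 0 10 0 -2;0.5 0 20 0 -2;0.5 0 28 0 -2;0.5 0 28 0 -2;0.5 0 28 0 -2;0.5 0 28 0 -2",
)

```text
time: 9.67
ee_pos: [0.463, 0.0261, 0.1155]
tcp_rot: [-177.8, 0.0, 1.9]
wrist_force: [-0.2, -0.2, -0.6]
opening: 0.0425
```

```bash
python3 - <<'E'
from h import *
o=get_obs(); print(o['q'],o['qd'],o['ee_pos'],o['tcp_rot'])
E
```

```text
[  1.8628102   -7.56801213 -15.05496418  82.52910321   2.21767305
 179.9440514 ] [-0.02070147  0.02999869 -0.20853571 -0.08278832 -0.04926052  0.011456  ] [0.46302868 0.02609357 0.11554646] [-1.77782312e+02  1.38902670e-02  1.91871690e+00]
```

>>> play_rows(
  commands="0.5 0 0 30 7;0.5 0 0 60 14;0.5 0 0 80 21;0.5 0 0 80 28;0.5 0 0 80 35;0.5 0 0 80 42;0.5 0 0 80 49;0.5 0 0 80 56;0.5 0 0 80 63;0.5 0 0 80 70",
)

```text
time: 10.5
ee_pos: [0.4629, 0.0261, 0.1953]
tcp_rot: [-177.8, 0.0, 72.3]
wrist_force: [-0.2, 0.1, -0.2]
opening: 0.0428
```

>>> play_rows(
  commands="0.5 0 0 0 7;0.5 0 0 0 14;0.5 0 0 0 21;0.5 0 0 0 28;0.5 0 0 0 35;0.5 0 0 0 42;0.5 0 0 0 49;0.5 0 0 0 56;0.5 0 0 0 63;0.5 0 0 0 70",
)

```text
time: 11.33
ee_pos: [0.4629, 0.0261, 0.1953]
tcp_rot: [-177.8, 0.0, 142.3]
wrist_force: [-0.1, -0.1, -0.2]
opening: 0.0423
```

>>> play_rows(
  commands="0.5 0 4 0 7;0.5 0 8 0 14;0.5 0 12 0 21;0.5 0 16 0 28;0.5 0 20 0 35;0.5 0 24 0 38;0.5 0 24 0 38;0.5 0 24 0 38",
)

```text
time: 12.0
ee_pos: [0.4629, 0.0501, 0.1953]
tcp_rot: [-177.8, 0.0, 179.8]
wrist_force: [0.0, 0.6, -0.7]
opening: 0.0429
```

```bash
python3 - <<'E'
from h import *
C,im=look('wrist','w8'); look('top','t8'); o=get_obs(); print(o['ee_pos'],o['tcp_rot'],o['q'])
print(proj(C,(.462,.05,.0645)))
E
```

```text
[0.46291299 0.04988911 0.19528531] [-1.77773240e+02  3.53622370e-02  1.79794411e+02] [ 7.50455904 -6.89848347 -5.65945219 91.5028833  -2.21136268  7.71592799]
[322.59381582 230.05800373]
```

View pics/w8.png

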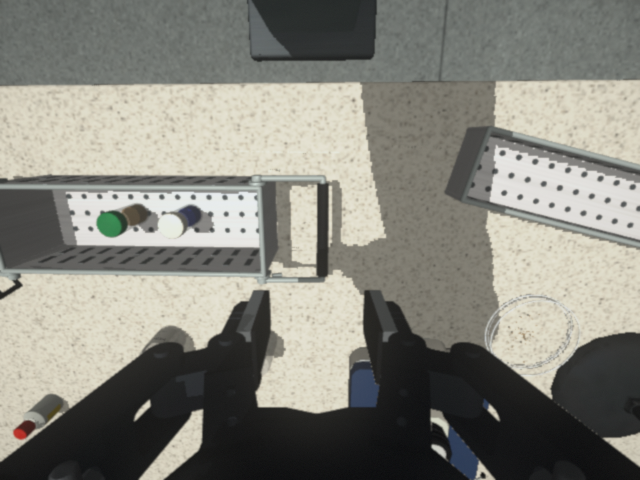

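>>> play_rows(
  commands="0.45 -1 0 -40 0;0.45 -1 0 -80 0;0.45 -1 0 -115 0;0.45 -1 0 -135 0;0.45 -1 0 -144 0;0.45 -1 0 -144 0;0 -1 0 -144 0;0 -1 0 -144 0;0 -1 0 -144 0;0 -1 0 -144 0",
  force=25,
)

```text
time: 12.93
ee_pos: [0.463, 0.0499, 0.0528]
tcp_rot: [-177.8, 0.2, 179.9]
wrist_force: [2.6, -1.4, 1.0]
opening: 0.009
```

>>> play_rows(
  commands="0 0 0 0 0;0 0 0 0 0",
)

```text
time: 13.1
ee_pos: [0.4628, 0.0499, 0.0522]
tcp_rot: [-177.8, 0.2, 179.9]
wrist_force: [2.2, -2.1, 1.1]
opening: 0.0088
```

```bash
python3 - <<'E'
from h import *
C,im=look('wrist','w9'); o=get_obs(); print(o['ee_pos'],o['tcp_rot'],o['opening'],o['wrist_force'])
E
```

```text
[0.46267233 0.04992066 0.05200749] [-1.77764684e+02  1.43223156e-01  1.79899675e+02] 0.00869609970638172 [ 4.25334736 -3.2401909   0.96442   ]
```

View pics/w9.png

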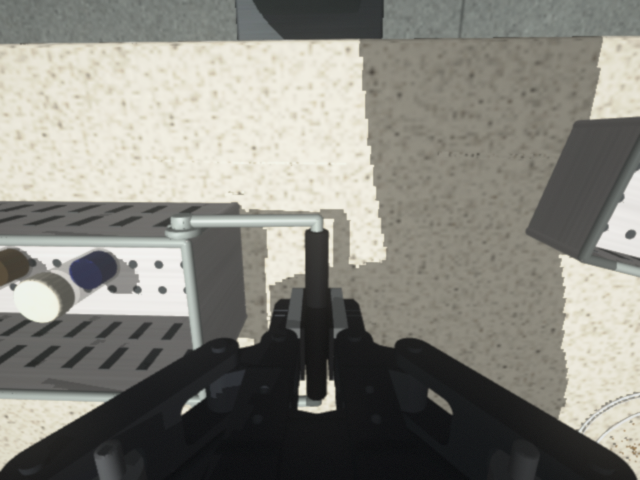

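>>> play_rows(
  commands="0 0 0 7 0;0 0 0 13 0;0 0 -2 20 0;0 0 -4 26 0;0 0 -7 32 0;0 0 -11 37 0;0 0 -16 42 0;0 0 -21 47 0;0 0 -21 47 0;0 0 -21 47 0",
)

```text
time: 13.98
ee_pos: [0.4626, 0.0297, 0.1002]
tcp_rot: [-177.9, 0.2, 179.9]
wrist_force: [-1.8, 7.7, 7.2]
opening: 0.0089
```

>>> play_rows(
  commands="0 0 -6 4 0;0 0 -12 6 0;0 0 -18 8 0;0 0 -25 9 0;0 0 -32 9 0;0 0 -39 8 0;0 0 -45 6 0;0 0 -52 4 0;0 0 -52 4 0",
)

```text
time: 14.73
ee_pos: [0.4625, -0.0243, 0.1037]
tcp_rot: [-177.7, 0.2, 179.8]
wrist_force: [-1.1, -3.3, 7.3]
opening: 0.0087
```

```bash
python3 - <<'E'
from h import *
C,im=look('wrist','w10'); o=get_obs(); print(o['ee_pos'],o['tcp_rot'],o['opening'],o['wrist_force'])
E
```

```text
[ 0.46253911 -0.02415653  0.10380538] [-1.77686335e+02  1.72114061e-01  1.79839257e+02] 0.008779287464697154 [-0.36756135 -2.95587769  6.24263589]
```

View pics/w10.png

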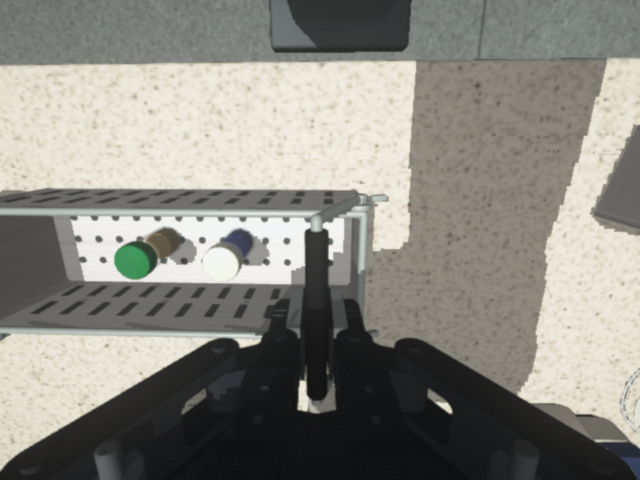

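>>> play_rows(
  commands="0 0 -6 -3 0;0 0 -11 -7 0;0 0 -16 -12 0;0 0 -20 -17 0;0 0 -23 -22 0;0 0 -26 -27 0;0 0 -28 -33 0;0 0 -29 -37 0;0 0 -29 -37 0;0 0 -29 -37 0",
)

```text
time: 15.62
ee_pos: [0.4624, -0.0539, 0.0664]
tcp_rot: [-177.5, 0.1, 179.8]
wrist_force: [0.4, -9.8, 4.5]
opening: 0.009
```

```bash
python3 - <<'E'
from h import *
C,im=look('wrist','w11'); look('side','s11');o=get_obs(); print(o['ee_pos'],o['tcp_rot'],o['opening'],o['wrist_force'])
crop('pics/side0.png','pics/s0b.png',190,190,120,170,4)
crop('pics/s11.png','pics/s11b.png',190,190,120,170,4)
E
```

```text
[ 0.46246633 -0.05384354  0.0664651 ] [-1.77551079e+02  1.30997322e-01  1.79823824e+02] 0.008569619713476133 [ 0.37801052 -8.89129335  3.10392421]
```

View pics/w11.png

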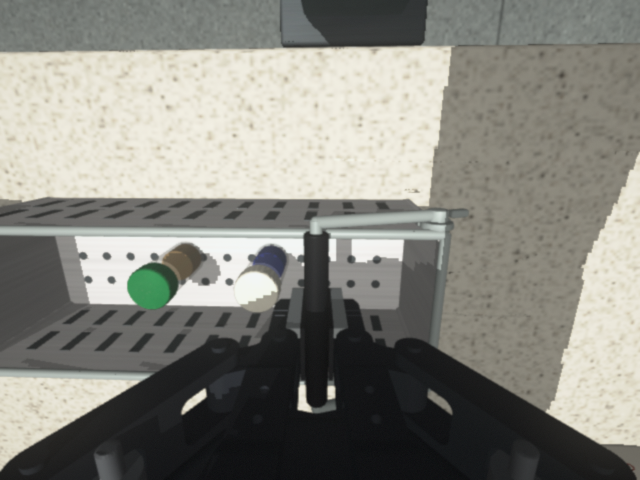

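View pics/s11b.png

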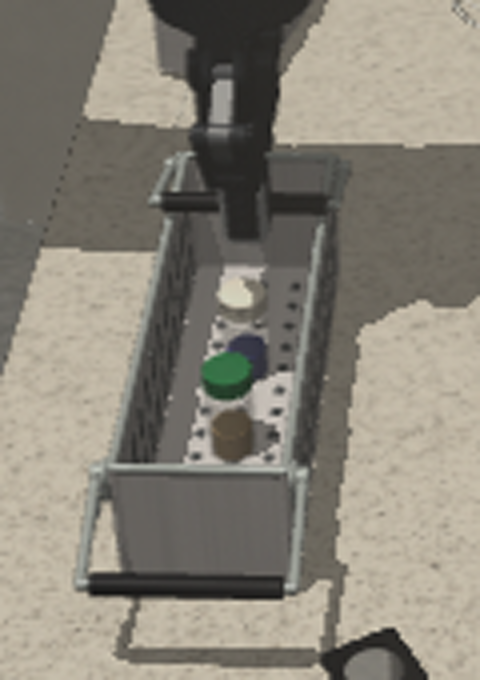

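>>> play_rows(
  commands="0 0 -1 -2 0;0 0 -1 -4 0;0 0 -1 -4 0;0 0 -1 -4 0",
)

```text
time: 16.05
ee_pos: [0.4626, -0.0547, 0.0632]
tcp_rot: [-177.6, 0.2, 179.8]
wrist_force: [-3.2, -8.1, 9.7]
opening: 0.0088
```

>>> play_rows(
  commands="0.3 0 0 0 0;0.3 0 0 0 0;0.3 0 0 0 0;0.3 0 0 30 0;0.3 0 0 70 0;0.3 0 0 110 0;0.3 0 0 130 0;0.3 0 0 130 0;0.3 0 0 130 0",
)

```text
time: 16.8
ee_pos: [0.4625, -0.0529, 0.1923]
tcp_rot: [-177.8, 0.2, 179.9]
wrist_force: [-0.3, -0.2, -1.5]
opening: 0.026
```

```bash
python3 - <<'E'
from h import *
C,im=look('wrist','w12'); look('side','s12');o=get_obs(); print(o['ee_pos'],o['tcp_rot'],o['opening'],o['wrist_force'])
crop('pics/s12.png','pics/s12b.png',190,190,120,170,4)
print([proj(C,(.461,-.112+.060,z)) for z in (.08,.09,.1)])
E
```

```text
[ 0.46157905 -0.05288536  0.19021314] [-1.77788543e+02 -4.84103622e-02  1.79914046e+02] 0.025649488072458874 [-0.00888864 -0.30966637 -0.27863425]
[array([323.40450724, 235.2546058 ]), array([323.14285033, 238.97725612]), array([322.86097812, 242.9875141 ])]
```

View pics/w12.png

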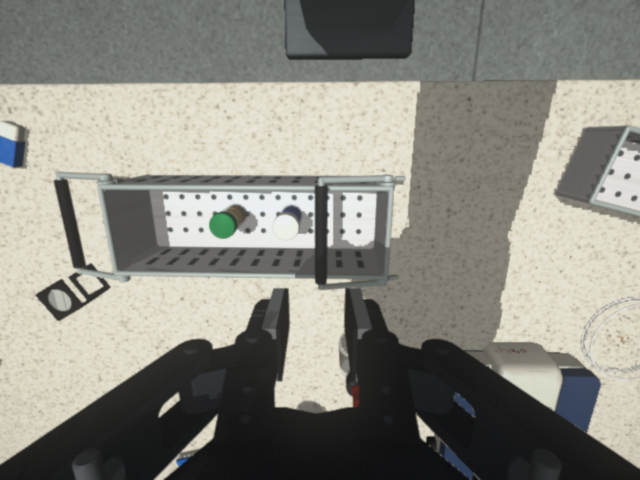

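View pics/s12b.png

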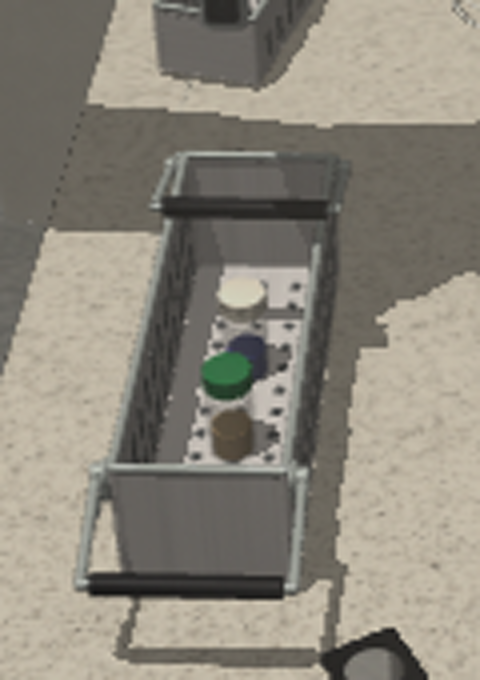

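>>> play_rows(
  commands="0 0 1 -30 0;0 0 1 -60 0;0 0 1 -90 0;0 0 1 -100 0;0 0 1 -103 0;0 0 1 -106 0;0 0 1 -108 0;0 0 1 -108 0",
)

```text
time: 17.57
ee_pos: [0.4624, -0.0521, 0.0849]
tcp_rot: [-177.8, 0.1, 179.9]
wrist_force: [-1.5, 0.3, 2.5]
opening: -0.0002
```

```bash
python3 - <<'E'
from h import *
C=cam('wrist');o=get_obs(); print(o['ee_pos'],o['tcp_rot'],o['opening'],o['wrist_force'])
E
```

```text
[ 0.46236842 -0.05206431  0.08490235] [-1.77765545e+02  1.19258146e-01  1.79906065e+02] -0.00021984280649037515 [-1.48554066  0.25450444  2.45859246]
```

>>> play_rows(
  commands="0 0 0 -2 0;0 0 0 -4 0;0 0 0 -4 0;0 0 0 -4 0",
)

```text
time: 17.9
ee_pos: [0.463, -0.0523, 0.0838]
tcp_rot: [-177.7, 0.3, 179.9]
wrist_force: [-11.9, 0.5, 27.4]
opening: 0.0002
```

>>> play_rows(
  commands="0 0 0 40 0;0 0 0 80 0;0.3 0 -40 110 0;0.4 0 -80 110 0;0.4 0 -120 110 0;0.4 0 -160 110 0;0.4 0 -195 110 0;0.4 -1 -220 110 0;0.4 -1 -220 110 0;0.4 -1 -220 110 0",
)

```text
time: 18.73
ee_pos: [0.461, -0.2734, 0.19]
tcp_rot: [-177.8, 0.1, 179.8]
wrist_force: [0.4, -0.1, 0.3]
opening: 0.0342
```

```bash
python3 - <<'E'
from h import *
C,im=look('wrist','w13');o=get_obs(); print(o['ee_pos'],o['tcp_rot'],o['opening'],o['qd'])
for y in (-.272,-.274): print([proj(C,(.461,y,z)) for z in (.05,.055,.06)])
E
```

```text
[ 0.4610676  -0.27239288  0.19001324] [-1.77763271e+02  8.81003046e-02  1.79839479e+02] 0.03472728003425628 [ 1.64628704 -0.86002909 -0.88928834 -0.03646127 -0.04381768  0.15922886]
[array([324.62976123, 228.1464565 ]), array([324.53129776, 229.67916588]), array([324.42951914, 231.26347991])]
[array([322.30444396, 228.13303209]), array([322.16752046, 229.66510154]), array([322.02598816, 231.24873981])]
```

View pics/w13.png

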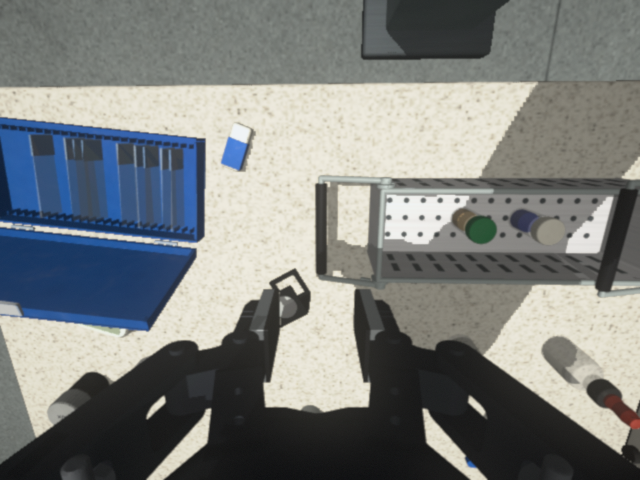

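>>> play_rows(
  commands="0.4 0 -2 -40 0;0.4 0 -2 -80 0;0.4 0 -2 -115 0;0.4 0 -2 -140 0;0.4 0 -2 -148 0;0.4 0 -2 -148 0;0 0 -2 -148 0;0 0 -2 -148 0;0 0 -2 -148 0;0 0 -2 -148 0",
  force=25,
)

```text
time: 19.62
ee_pos: [0.4622, -0.2743, 0.0433]
tcp_rot: [-177.7, 0.2, 179.9]
wrist_force: [2.3, 1.3, 1.3]
opening: 0.0087
```

>>> play_rows(
  commands="0 0 0 0 0;0 0 0 0 0",
)

```text
time: 19.78
ee_pos: [0.4619, -0.2741, 0.0424]
tcp_rot: [-177.8, 0.2, 179.9]
wrist_force: [3.2, 2.6, 4.3]
opening: 0.0084
```

>>> play_rows(
  commands="0 0 -1 7 0;0 0 -1.5 13 0;0 0 -1 20 0;0 0 0.5 27 0;0 0 3 33 0;0 0 5.5 39 0;0 0 9.5 45 0;0 0 14 50 0;0 0 19 54 0;0 0 24.5 58 0",
)

```text
time: 20.62
ee_pos: [0.4612, -0.2514, 0.1013]
tcp_rot: [-177.5, 0.1, 179.8]
wrist_force: [0.2, -11.3, 6.4]
opening: 0.0089
```

>>> play_rows(
  commands="0 0 6 3 0;0 0 12.5 5 0;0 0 19 6.5 0;0 0 26 7 0;0 0 33 6.5 0;0 0 39.5 5 0;0 0 46 3 0;0 0 52 0 0;0 0 57.5 -4 0;0 0 63 -8 0",
)

```text
time: 21.45
ee_pos: [0.4638, -0.1848, 0.0976]
tcp_rot: [-177.9, 0.6, 180.0]
wrist_force: [-2.0, 21.5, 34.6]
opening: 0.0087
```

>>> play_rows(
  commands="0 0 4 -5 0;0 0 8 -11 0;0 0 10.5 -15 0;0 0 12 -19 0;0 0 13.5 -26 0;0 0 14 -33 0;0 0 14 -37 0;0 0 14 -37 0;0 0 14 -37 0;0 0 14 -37 0",
)

```text
time: 22.28
ee_pos: [0.4627, -0.171, 0.0585]
tcp_rot: [-177.9, 0.4, 180.0]
wrist_force: [-2.4, 13.6, 27.4]
opening: 0.0086
```

```bash
python3 - <<'E'
from h import *
C,im=look('wrist','w14');o=get_obs(); print(o['ee_pos'],o['tcp_rot'],o['opening'],o['wrist_force'])
E
```

```text
[ 0.46269214 -0.17104819  0.05851319] [-177.9285954     0.36116029  179.99049334] 0.008601715918571588 [-2.05837195 15.20572731 27.1333823 ]
```

View pics/w14.png

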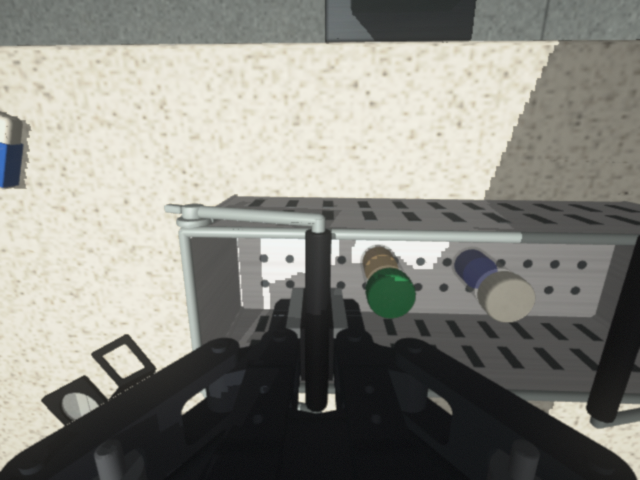

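>>> play_rows(
  commands="0 0 0 4 0;0.25 0 0 6 0;0.25 0 0 6 0;0.25 0 0 10 0;0.25 0 0 50 0;0.25 0 0 90 0;0.25 0 0 130 0;0.25 0 0 130 0;0.25 0 0 130 0",
)

```text
time: 23.08
ee_pos: [0.4617, -0.173, 0.1867]
tcp_rot: [-177.7, 0.2, 179.9]
wrist_force: [-0.1, 0.1, -1.2]
opening: 0.0213
```

```bash
python3 - <<'E'
from h import *
C,im=look('wrist','w15');o=get_obs(); print(o['ee_pos'],o['tcp_rot'],o['opening'],o['wrist_force'])
E
```

```text
[ 0.46102787 -0.17275604  0.18464687] [-1.77758066e+02  6.71982127e-02  1.79889118e+02] 0.02151660374919398 [-0.0700993   0.03125492 -0.95307519]
```

View pics/w15.png

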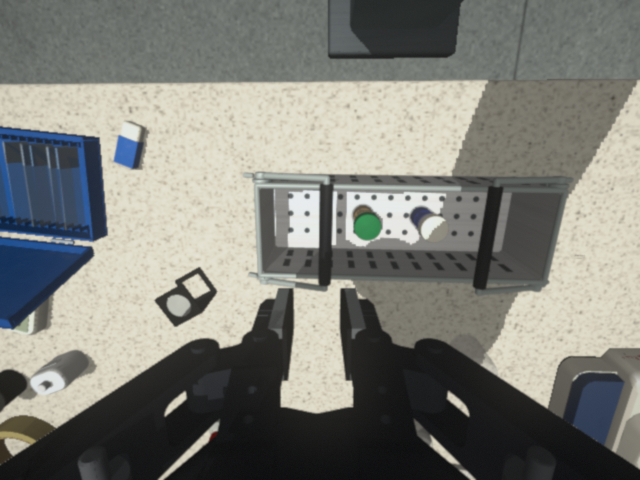

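>>> play_rows(
  commands="0 0 0 -30 0;0 0 0 -60 0;0 0 0 -85 0;0 0 0 -95 0;0 0 0 -100 0;0 0 0 -103 0;0 0 0 -106 0;0 0 0 -106 0",
)

```text
time: 23.8
ee_pos: [0.4595, -0.1717, 0.0834]
tcp_rot: [-177.8, 0.0, 179.9]
wrist_force: [-25.7, 11.9, 49.0]
opening: -0.0002
```

```bash
python3 - <<'E'
from h import *
o=get_obs(); print(o['ee_pos'],o['wrist_force'])
C,im=look('side','s16');crop('pics/s16.png','pics/s16b.png',190,190,120,170,4)
C=cam('top')
E
```

```text
[ 0.459532   -0.17167227  0.08339647] [-25.66214887  11.85264236  49.0126834 ]
```

View pics/s16b.png

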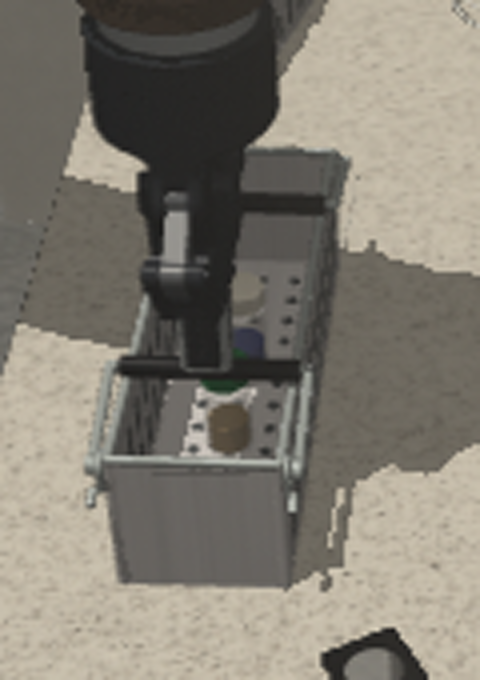

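>>> play_rows(
  commands="0 0 0 40 0;0 0 0 80 0;0.2 0 30 120 -7;0.4 0 60 120 -14;0.6 0 60 120 -21;0.8 0 60 120 -28;1 0 60 120 -35;1 0 60 120 -42;1 0 60 120 -49;1 0 60 120 -56",
)

```text
time: 24.68
ee_pos: [0.4606, -0.1124, 0.1981]
tcp_rot: [-177.7, -0.0, 123.6]
wrist_force: [0.0, 0.1, 0.4]
opening: 0.0853
```

>>> play_rows(
  commands="1 -5 20 0 -7;1 -10 40 0 -14;1 -20 60 0 -21;1 -20 60 0 -28;1 -20 60 0 -34;1 -20 60 0 -34;1 -20 60 0 -34",
)

```text
time: 25.27
ee_pos: [0.4407, -0.0526, 0.1981]
tcp_rot: [-177.7, 0.0, 90.1]
wrist_force: [-0.3, 0.0, -0.7]
opening: 0.0854
```

```bash
python3 - <<'E'
from h import *
C,im=look('top','t17');o=get_obs(); print(o['ee_pos'],o['tcp_rot'],o['opening'],o['wrist_force'])
C,im=look('wrist','w17')
crop('pics/t17.png','pics/t17c.png',270,240,200,90,4)
E
```

```text
[ 0.44078863 -0.05262863  0.19811563] [-1.77741273e+02  3.46471412e-02  9.01074779e+01] 0.08541254585875231 [0.00394813 0.37820135 0.04641812]
```

View pics/w17.png

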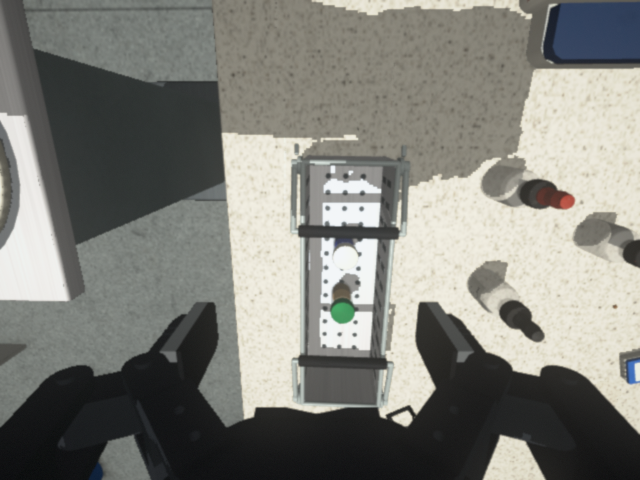

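View pics/t17c.png

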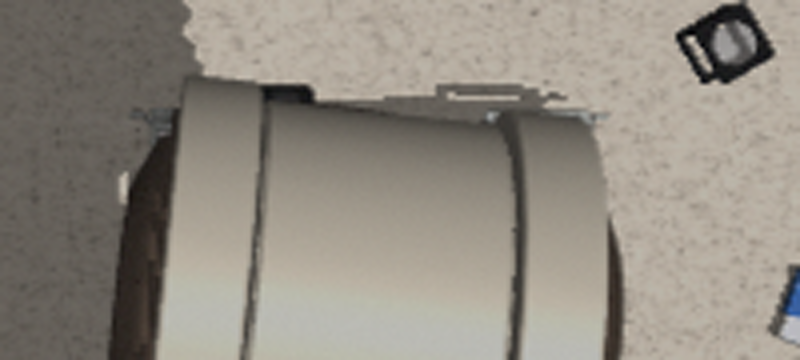

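```bash
cat > m.py <<'E'
from h import *
import sys
def bars(f='w17'):
    C=cam('wrist'); im=cv2.imread(f'pics/{f}.png')
    return C,im
E
python3 - <<'E'
from h import *
C=cam('wrist'); im=cv2.imread('pics/w17.png'); g=im.max(2)
m=(g<45).astype(np.uint8)*255
r=[]
for (x0,y0,x1,y1) in [(290,215,410,250),(285,345,400,378)]:
    s=np.zeros_like(m); s[y0:y1,x0:x1]=m[y0:y1,x0:x1]
    n,l,st,c=cv2.connectedComponentsWithStats(s); i=1+np.argmax(st[1:,4]); 
    pts=np.argwhere(l==i)[:,::-1].astype(np.float32); rect=cv2.minAreaRect(pts); print(st[i],c[i],rect)
    p=onplane(C,*c[i],.08)*1000; print(p); r.append(p)
    b=cv2.boxPoints(rect); b=b[np.argsort(b[:,0])]; a=onplane(C,*b[:2].mean(0),.08)*1000; e=onplane(C,*b[2:].mean(0),.08)*1000; print(a,e,(a+e)/2,np.degrees(np.arctan2(e[1]-a[1],e[0]-a[0])))
d=r[0]-r[1]; print('mid',(r[0]+r[1])/2,'len',np.linalg.norm(d),'ang',np.degrees(np.arctan2(d[1],d[0])))
E
```

```text
Traceback (most recent call last):
ValueError: attempt to get argmax of an empty sequence
```

```bash
cat > bars.py <<'E'
from h import *
def bars(C,im,boxes,z=.08,thr=45,show=True):
    g=im.max(2); r=[]
    for (x0,y0,x1,y1) in boxes:
        m=np.zeros(g.shape,np.uint8); m[y0:y1,x0:x1]=(g[y0:y1,x0:x1]<thr)*255
        n,l,st,c=cv2.connectedComponentsWithStats(m)
        if n<2: print('none',g[y0:y1,x0:x1].min()); continue
        i=1+np.argmax(st[1:,4]); pts=np.argwhere(l==i)[:,::-1].astype(np.float32)
        b=cv2.boxPoints(cv2.minAreaRect(pts)); b=b[np.argsort(b[:,0])]
        a=onplane(C,*b[:2].mean(0),z)*1000; e=onplane(C,*b[2:].mean(0),z)*1000
        r.append((a+e)/2); print(st[i],'ends',a.round(1),e.round(1),'mid',((a+e)/2).round(1),np.degrees(np.arctan2(e[1]-a[1],e[0]-a[0])))
    d=r[0]-r[1]; print('mid',(r[0]+r[1])/2,'len',np.linalg.norm(d),'ang',np.degrees(np.arctan2(d[1],d[0])))
E
python3 - <<'E'
from bars import *
C=cam('wrist'); im=cv2.imread('pics/w17.png'); print(im[225:240,340].max(1),im[355:370,340].max(1))
bars(C,im,[(290,215,410,250),(285,345,400,378)],thr=40)
E
```

```text
[225 134  61  56  58  60  64  66  66  65  63  61  62  72  85] [128  86  54  49  50  50  52  55  60  61  60  58  62  78  88]
none 54
none 46Traceback (most recent call last):
  File "<stdin>", line 3, in <module>
  File "bars.py", line 12, in bars
    d=r[0]-r[1]; print('mid',(r[0]+r[1])/2,'len',np.linalg.norm(d),'ang',np.degrees(np.arctan2(d[1],d[0])))
      ~^^^
IndexError: list index out of range
```

```bash
python3 - <<'E'
from bars import *
C=cam('wrist'); im=cv2.imread('pics/w17.png')
bars(C,im,[(290,222,410,245),(285,350,400,372)],thr=68)
E
```

```text
[ 299  225   99   15 1006] ends [421.9 -50.6  80. ] [499.5 -49.7  80. ] mid [460.7 -50.1  80. ] 0.675876317081928
[299 355  88  15 931] ends [ 420.1 -170.    80. ] [ 498.2 -171.6   80. ] mid [ 459.2 -170.8   80. ] -1.16176522723443
mid [ 459.92259048 -110.44803351   80.        ] len 120.64751267436372 ang 89.28973029377954
```

>>> play_rows(
  commands="1 0 40 10 -2;1 0 80 10 -4;1 0 120 10 -6;1 0 160 10 -8;1 0 200 10 -10;1 0 240 10 -12;1 0 270 10 -13;1 0 270 10 -13.5;1 0 270 10 -13.5;1 0 270 10 -13.5",
)

```text
time: 26.2
ee_pos: [0.4409, 0.2171, 0.2081]
tcp_rot: [-177.8, 0.1, 76.5]
wrist_force: [0.6, -0.2, -0.6]
opening: 0.0857
```

```bash
python3 - <<'E'
from h import *
C,im=look('wrist','w18');o=get_obs(); print(o['ee_pos'],o['tcp_rot'],o['opening'],o['wrist_force'])
E
```

```text
[0.44097986 0.21668035 0.20821085] [-1.77766836e+02  5.93923670e-02  7.64442900e+01] 0.08552134510870898 [-0.6977297  -0.65409539 -0.09732476]
```

View pics/w18.png

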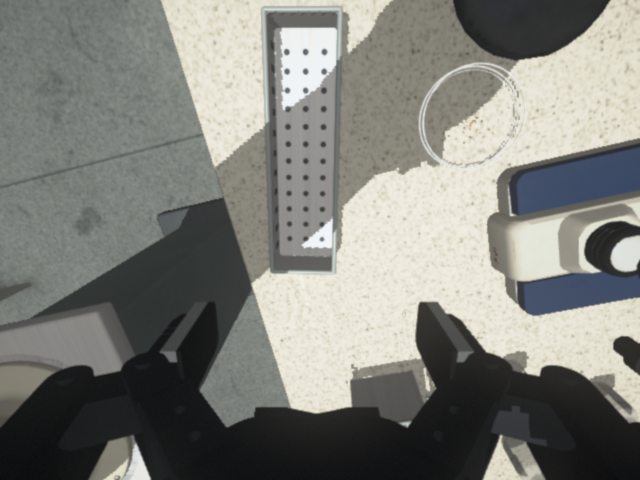

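```bash
cat >> h.py <<'E'
def quad(C,px,z):
    c=np.array([onplane(C,u,v,z)*1000 for u,v in px]); m=c.mean(0)
    a=(c[0]+c[1]-c[2]-c[3])[:2]; print(c[:,:2].round(1).tolist(),'mid',m.round(1),'len',np.linalg.norm(a)/2,'w',np.linalg.norm(c[0]-c[1]),np.linalg.norm(c[2]-c[3]),'ang',np.degrees(np.arctan2(a[1],a[0])),[np.degrees(np.arctan2(*(c[i]-c[j])[[1,0]])) for i,j in ((0,3),(1,2))])
E
python3 - <<'E'
from h import *
C=cam('wrist'); quad(C,[(262.5,7.5),(342.5,6),(335.5,271.5),(272,273)],.05)
E
```

```text
[[434.1, 392.7], [493.8, 378.5], [441.0, 167.4], [381.3, 179.2]] mid [437.6 279.4  50. ] len 218.7966241593687 w 61.33272196073098 60.87618062292579 ang 76.03493149184743 [np.float64(76.10304205096708), np.float64(75.96611521810144)]
```

>>> play_rows(
  commands="1 -3 30 0 0;1 -3 60 -20 0;1 -3 62 -60 0;1 -3 62 -100 0;1 -3 62 -130 0;1 -3 62 -130 0;1 -3 62 -130 0",
)

```text
time: 26.83
ee_pos: [0.4375, 0.278, 0.078]
tcp_rot: [-177.7, 0.1, 76.3]
wrist_force: [1.0, -0.2, 1.6]
opening: 0.0854
```

```bash
python3 - <<'E'
from h import *
C,im=look('wrist','w19');o=get_obs(); print(o['ee_pos'],o['tcp_rot'],o['opening'],o['wrist_force'])
E
```

```text
[0.43856315 0.27880573 0.07989629] [-1.77817998e+02 -2.09946777e-03  7.63481736e+01] 0.08519691622270213 [ 0.01729609 -0.09801959 -0.15435003]
```

View pics/w19.png

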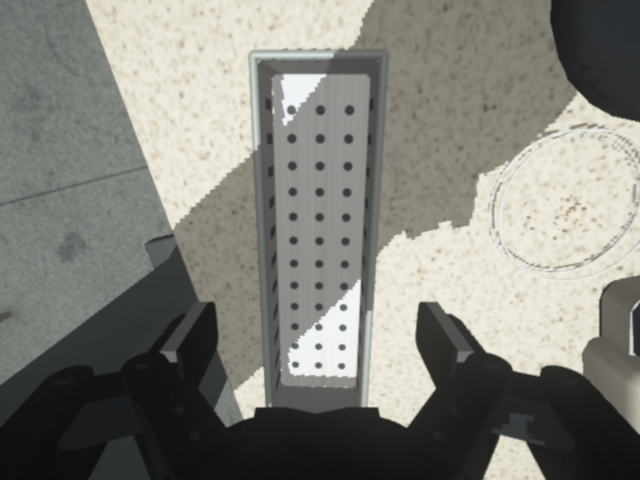

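>>> play_rows(
  commands="1 0 0 -25 0;1 0 0 -50 0;1 0 0 -65 0;1 0 0 -74 0;1 0 0 -74 0;0.5 0 0 -74 0;0.5 0 0 -74 0;0.4 0 0 -74 0;0.4 0 0 -74 0;0.4 0 0 -74 0",
  force=40,
)

```text
time: 27.72
ee_pos: [0.4393, 0.2802, 0.0068]
tcp_rot: [-177.9, -0.1, 76.4]
wrist_force: [-1.7, -1.7, 6.3]
opening: 0.0618
```

```bash
python3 - <<'E'
from h import *
C,im=look('wrist','w20');o=get_obs(); print(o['ee_pos'],o['tcp_rot'],o['opening'],o['wrist_force'])
E
```

```text
[0.43925535 0.28017566 0.00681723] [-1.77941847e+02 -1.03027781e-01  7.64040635e+01] 0.062114969512107515 [-0.12902985 -1.05618775  5.40578913]
```

View pics/w20.png

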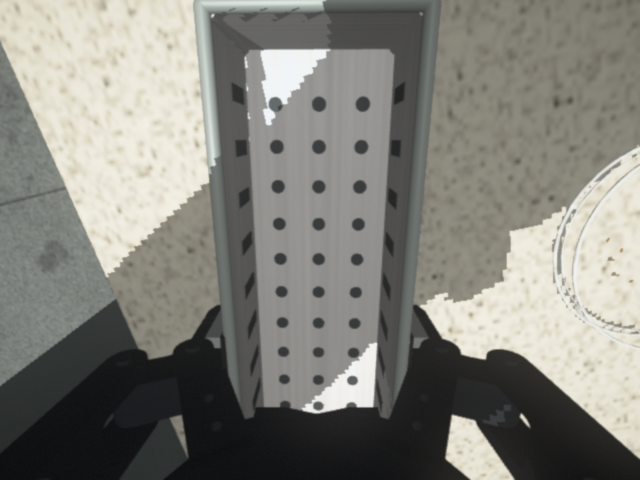

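```bash
python3 - <<'E'
from h import *
C=cam('wrist'); o=get_obs(); im=cv2.imread('pics/w20.png')
print(im[0:25,320].max(1))
d=np.array([np.cos(np.radians(76.3)),np.sin(np.radians(76.3)),0])
for v in (0,2,4,10,12,14): print(v,[(np.dot(onplane(C,u,v,.05)-o['ee_pos'],d)*1000).round(1) for u in (230,317,400)])
E
```

```text
[218 224 224 218 206 190 177 167 158 147 129  99  80  79  86  98 100 101
 102 102 101 102 103 103 100]
0 [np.float64(108.3), np.float64(108.0), np.float64(107.8)]
2 [np.float64(107.8), np.float64(107.6), np.float64(107.4)]
4 [np.float64(107.4), np.float64(107.2), np.float64(107.0)]
10 [np.float64(106.1), np.float64(105.9), np.float64(105.7)]
12 [np.float64(105.6), np.float64(105.4), np.float64(105.2)]
14 [np.float64(105.2), np.float64(105.0), np.float64(104.8)]
```

>>> play_rows(
  commands="0.4 0 0 20 0;0.4 0 0 40 0;0.4 0 0 80 0;0.4 0 0 120 0;0.4 0 0 155 0;0.4 0 0 155 0",
  force=40,
)

```text
time: 28.27
ee_pos: [0.4402, 0.2809, 0.1681]
tcp_rot: [-178.2, -0.4, 76.4]
wrist_force: [1.0, -0.2, -1.2]
opening: 0.062
```

```bash
python3 - <<'E'
from h import *
C,im=look('wrist','w21');o=get_obs(); print(o['ee_pos'],o['tcp_rot'],o['opening'],o['wrist_force'])
E
```

```text
[0.43970947 0.28057632 0.16442021] [-178.11225472   -0.29838968   76.40767493] 0.06195795518979684 [-0.21982101  0.75789856 -3.19284813]
```

View pics/w21.png

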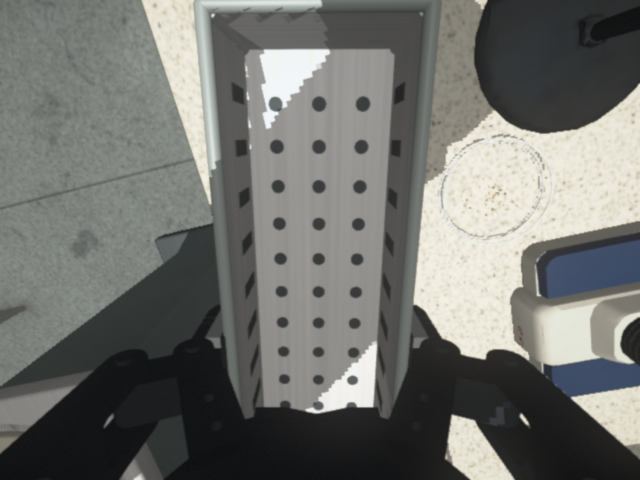

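>>> play_rows(
  commands="0.4 2 -25 0 2;0.4 5 -60 0 4;0.4 8 -98 0 6;0.4 10 -136 0 8;0.4 12 -174 0 10;0.4 14 -212 0 12;0.4 16 -250 0 13.3;0.4 18 -288 0 13.3;0.4 20 -320 0 13.3;0.4 20 -345 0 13.3",
)

```text
time: 29.15
ee_pos: [0.4574, -0.0679, 0.1585]
tcp_rot: [-177.7, 0.1, 89.6]
wrist_force: [0.8, 0.1, -2.3]
opening: 0.0619
```

>>> play_rows(
  commands="0.4 0 -20 -5 0;0.4 0 -35 -10 0;0.4 0 -44 -20 0;0.4 0 -44 -30 0;0.4 0 -44 -30 0;0.4 0 -44 -30 0;0.4 0 -44 -30 0",
)

```text
time: 29.73
ee_pos: [0.4579, -0.1086, 0.1293]
tcp_rot: [-177.8, 0.0, 89.8]
wrist_force: [0.3, 0.5, -2.7]
opening: 0.0619
```

```bash
python3 - <<'E'
from h import *
C,im=look('side','s22');o=get_obs(); print(o['ee_pos'],o['tcp_rot'],o['opening'],o['wrist_force'])
look('wrist','w22')
crop('pics/s22.png','pics/s22b.png',190,170,130,180,4)
E
```

```text
[ 0.45810071 -0.10870068  0.12957579] [-1.77798748e+02  3.35571138e-02  8.97794694e+01] 0.06173893788029707 [ 0.17297131  0.66369456 -3.07108523]
```

View pics/s22b.png

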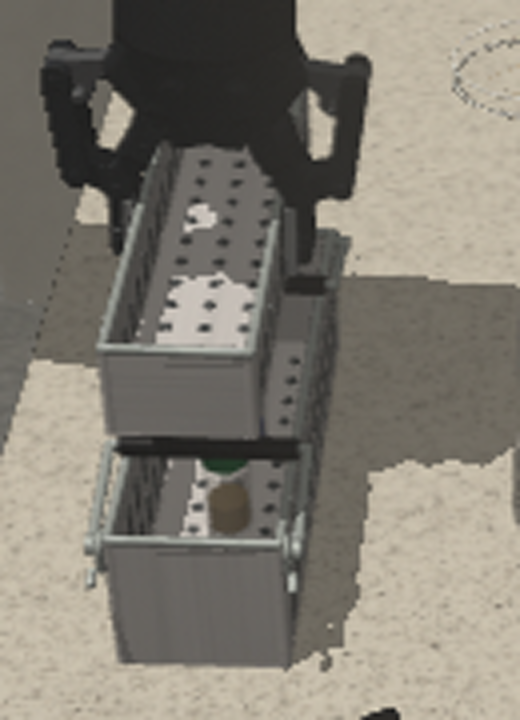

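View pics/w22.png

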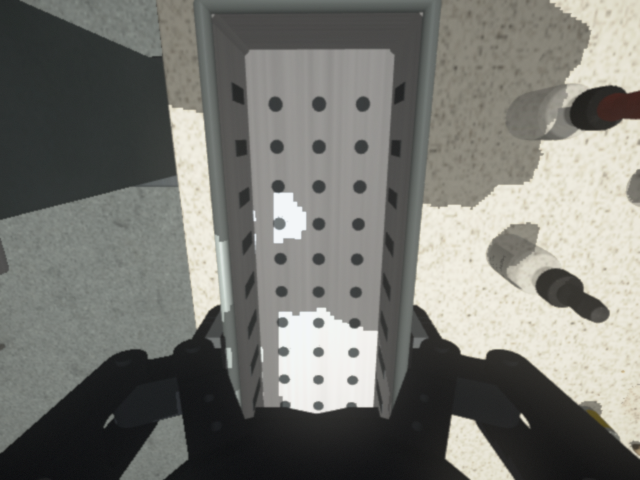

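```bash
python3 - <<'E'
from h import *
C=cam('side')
f=lambda p:((proj(C,p)-[190,170])*4).round(1)
for n,x,y,z in [('tray rim',.0,-.2201,.1728),('tray bot',.0,-.2201,.1268),('bar',0,-.1705,.08),('barL',0,-.0505,.08),('basket rim',0,-.2255,.075)]:
    w={'t':.031,'b':.0395}[n[0]]; 
    if n=='basket rim': w=.038
    print(n,f((.460-w,y,z)),f((.460+w,y,z)))
E
```

```text
tray rim [ 94.4 349.3] [251.2 351.8]
tray bot [106.1 438. ] [258.2 440.5]
bar [115.9 445.5] [296.3 448.4]
barL [155.7 282.5] [319.8 285.1]
basket rim [ 99.8 540.3] [280.9 543.3]
```

>>> play_rows(
  commands="0.4 1 -0.5 -15 0;0.4 1 -0.5 -28 0;0.4 1 -0.5 -34 0;0.4 1 -0.5 -37 0;0.4 1 -0.5 -39 0;0.4 1 -0.5 -41 0;0.4 1 -0.5 -41 0;0.4 1 -0.5 -41 0",
)

```text
time: 30.5
ee_pos: [0.4591, -0.11, 0.0887]
tcp_rot: [-177.8, 0.0, 89.7]
wrist_force: [0.2, 0.5, -2.8]
opening: 0.0618
```

```bash
python3 - <<'E'
from h import *
o=get_obs(); print(o['ee_pos'],o['tcp_rot'],o['opening'],o['wrist_force'],o['torque'])
C,im=look('side','s23');crop('pics/s23.png','pics/s23b.png',190,170,130,180,4)
E
```

```text
[ 0.45912089 -0.11003923  0.08874308] [-1.77814233e+02  4.40343599e-02  8.97067705e+01] 0.06181078861853377 [ 0.21101504  0.53570256 -2.84428082] [ 0.006955   -0.06085738  0.01204046]
```

View pics/s23b.png

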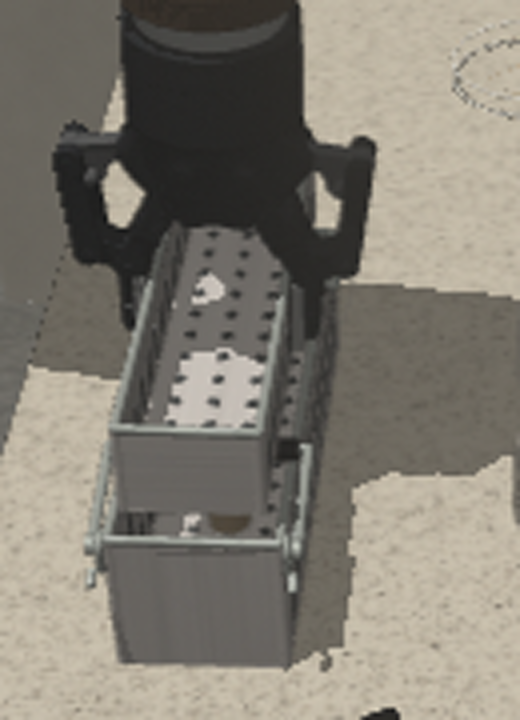

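>>> play_rows(
  commands="0.4 0 0 -1 0;0.4 0 0 -2 0;0.4 0 0 -3 0;0.4 0 0 -3 0;0.4 0 0 -3 0",
)

```text
time: 30.97
ee_pos: [0.4594, -0.1101, 0.0876]
tcp_rot: [-177.9, 0.1, 89.7]
wrist_force: [-5.8, 1.2, 13.8]
opening: 0.0617
```

>>> play_rows(
  commands="0.4 0 0 1 0;0.9 0 0 1 0;0.95 0 0 1 0;0.95 0 0 1 0;0.95 0 0 30 0;0.95 0 0 70 0;0.95 0 0 110 0;0.95 0 0 110 0;0.95 0 0 110 0",
)

```text
time: 31.72
ee_pos: [0.4601, -0.1103, 0.1975]
tcp_rot: [-178.0, 0.1, 89.7]
wrist_force: [0.1, -0.3, -0.4]
opening: 0.081
```

```bash
python3 - <<'E'
from h import *
o=get_obs(); print(o['ee_pos'],o['tcp_rot'],o['opening'],o['wrist_force'])
C,im=look('side','s24');crop('pics/s24.png','pics/s24b.png',190,170,130,180,4)
C,im=look('wrist','w24')
E
```

```text
[ 0.46005648 -0.11026256  0.19745485] [-1.78007878e+02  8.88261825e-02  8.97045703e+01] 0.08103715432410706 [ 0.07863382 -0.30026402 -0.43145365]
```

View pics/s24b.png

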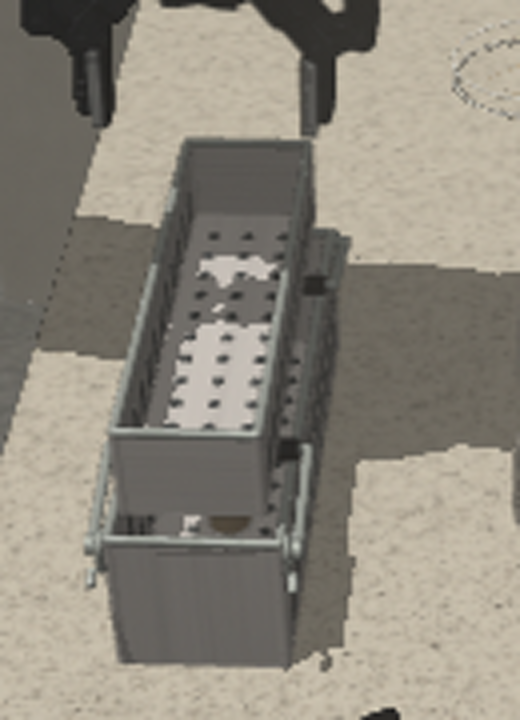

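View pics/w24.png

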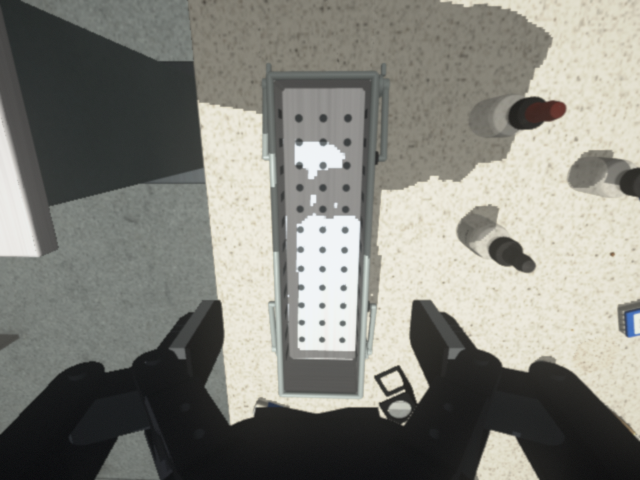

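```bash
python3 - <<'E'
from h import *
C=cam('wrist'); quad(C,[(264.5,73),(387,71.5),(362,397),(278.5,397)],.131)
T=cam('top')
for n,p in dict(R1=(.6085,-.0197,.098),BK=(.6085,-.1232,.1),R2=(.705,-.0702,.098)).items(): print(n,proj(C,p))
E
```

```text
[[427.7, -1.1], [495.1, -1.1], [488.8, -218.3], [427.0, -220.1]] mid [ 459.6 -110.1  131. ] len 218.1164292776137 w 67.4299869908138 61.867521304127926 ang 89.089923748075 [np.float64(89.82478524836255), np.float64(88.34902740188896)]
R1 [555.09799634 110.31770988]
BK [528.11241343 262.41419213]
R2 [686.76264347 189.03584776]
```

>>> play_rows(
  commands="0.7 20 0 5 7;0.7 40 -2 10 14;0.7 60 -4 10 21;0.7 80 -6 10 28;0.7 100 -8 10 35;0.7 120 -10 10 42;0.7 140 -12 10 49;0.7 148 -13 10 56;0.7 148 -13 10 63;0.7 148 -13 10 70",
)

```text
time: 32.65
ee_pos: [0.6068, -0.1229, 0.2025]
tcp_rot: [-177.7, -0.2, 160.1]
wrist_force: [0.4, 0.2, 0.5]
opening: 0.0598
```

>>> play_rows(
  commands="0.7 0 0 0 7;0.7 0 0 0 14;0.7 0 0 0 20;0.7 0 0 0 20;0.7 0 0 0 20;0.7 0 0 0 20",
)

```text
time: 33.15
ee_pos: [0.6066, -0.1229, 0.2043]
tcp_rot: [-177.8, -0.0, 179.5]
wrist_force: [-0.5, -0.3, -0.9]
opening: 0.0598
```

```bash
python3 - <<'E'
from h import *
o=get_obs(); print(o['ee_pos'],o['tcp_rot'],o['opening'],o['q'])
C,im=look('wrist','w25')
for n,p in dict(R1=(.6085,-.0197),BK=(.6085,-.1232),R2=(.705,-.0702)).items(): print(n,proj(C,p+(0.1,)),proj(C,p+(0.03,)))
E
```

```text
[ 0.6066025  -0.1229212   0.20429808] [-1.77794371e+02 -4.81511327e-02  1.79508789e+02] 0.059796690353627474 [-10.45127704  13.82912419  17.07997905  92.9166059   -2.18069946
  -9.96735444]
R1 [459.56882285 243.39702785] [432.75427729 221.21860132]
BK [321.55431307 242.97310475] [323.34618084 221.16183258]
R2 [385.23138356 352.93799988] [374.81943886 311.90744996]
```

View pics/w25.png

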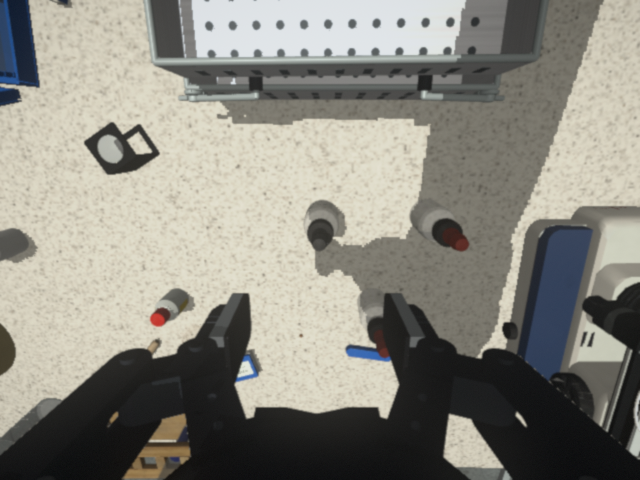

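>>> play_rows(
  commands="0.7 1 -2 -30 0;0.7 1 -2 -70 0;0.7 1 -2 -110 0;0.7 1 -2 -140 0;0.7 1 -2 -160 0;0.7 1 -2 -167 0;0.7 1 -2 -167 0;0.7 1 -2 -167 0",
  force=30,
)

```text
time: 33.87
ee_pos: [0.6083, -0.1251, 0.0392]
tcp_rot: [-177.8, 0.1, 179.7]
wrist_force: [-0.1, -0.3, 0.5]
opening: 0.0601
```

>>> play_rows(
  commands="0.3 0 0 0 0;0.2 0 0 0 0;0.2 0 0 0 0;0.2 0 0 0 0;0.2 0 0 0 0;0.2 0 0 0 0",
)

```text
time: 34.37
ee_pos: [0.609, -0.125, 0.0404]
tcp_rot: [-177.8, 0.2, 179.7]
wrist_force: [-0.5, 1.9, 7.3]
opening: 0.0319
```

```bash
python3 - <<'E'
from h import *
o=get_obs(); print(o['ee_pos'],o['tcp_rot'],o['opening'],o['wrist_force'])
C,im=look('wrist','w26'); look('side','s26');crop('pics/s26.png','pics/s26b.png',280,190,140,140,4)
E
```

```text
[ 0.6090458  -0.12500084  0.04041087] [-177.76808621    0.22348418  179.70487962] 0.03189455142765401 [-0.54585719  1.92135278  7.29395631]
```

View pics/w26.png

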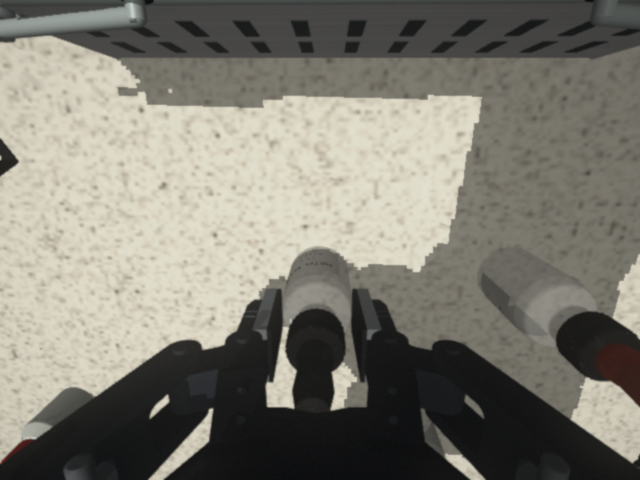

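View pics/s26b.png

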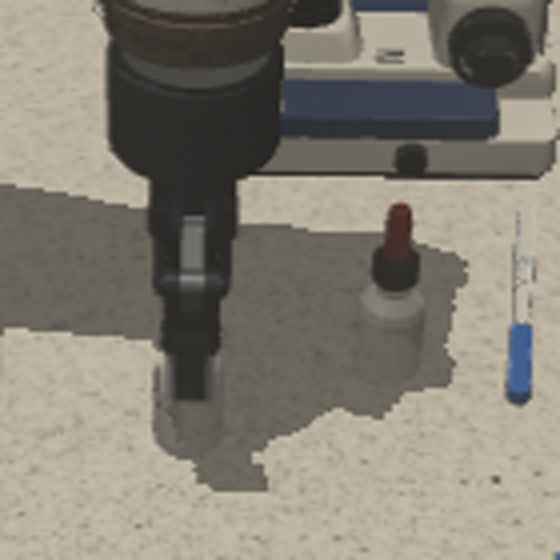

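>>> play_rows(
  commands="0.2 0 0 30 0;0.2 0 0 70 0;0.2 0 0 110 0;0.2 0 0 150 0;0.2 -10 -5 180 0;0.2 -45 -18 182 0;0.2 -80 -30 182 0;0.2 -115 -42 182 0;0.2 -140 -52 182 0;0.2 -148 -53 182 0",
)

```text
time: 35.3
ee_pos: [0.4571, -0.1791, 0.2218]
tcp_rot: [-177.7, 0.1, 179.6]
wrist_force: [-0.1, 0.4, -0.1]
opening: 0.0318
```

>>> play_rows(
  commands="0.2 0 0 0 0;0.2 0 0 0 0;0.2 0 0 0 0",
)

```text
time: 35.55
ee_pos: [0.4608, -0.1778, 0.2204]
tcp_rot: [-177.8, 0.1, 179.7]
wrist_force: [-0.3, 0.2, -1.1]
opening: 0.0323
```

```bash
python3 - <<'E'
from h import *
o=get_obs(); print(o['ee_pos'],o['tcp_rot'],o['opening'],o['wrist_force'])
C,im=look('wrist','w27'); look('side','s27');crop('pics/s27.png','pics/s27b.png',190,130,140,200,4)
E
```

```text
[ 0.46081752 -0.1777973   0.22042142] [-1.77773603e+02  7.27244116e-02  1.79726437e+02] 0.0322809088740355 [-0.28240209  0.15386906 -1.06209588]
```

View pics/w27.png

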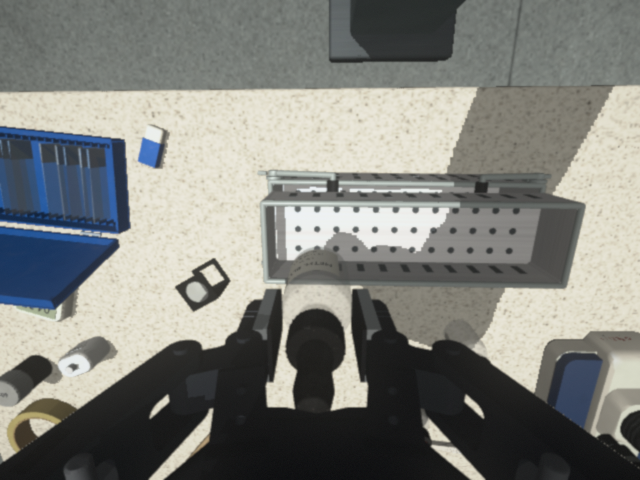

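View pics/s27b.png

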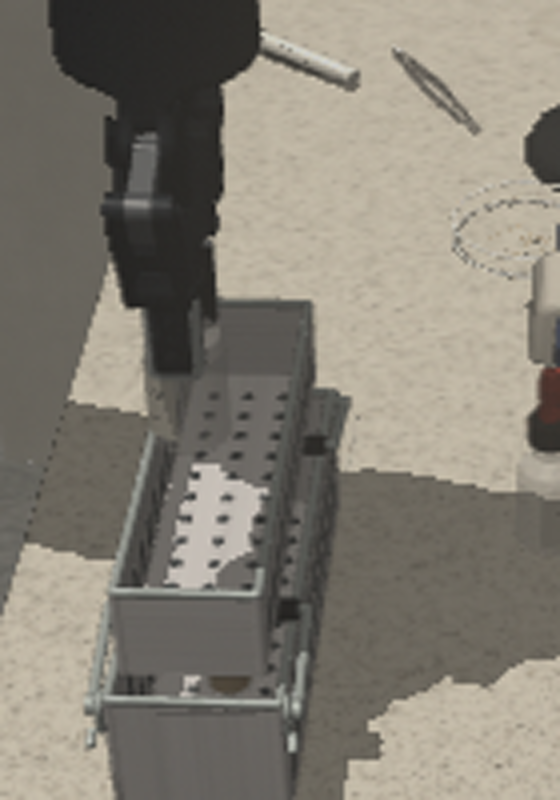

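>>> play_rows(
  commands="0.2 0 3 -30 0;0.2 0 6 -60 0;0.2 0 6 -78 0;0.2 0 6 -86 0;0.2 0 6 -89 0;0.2 0 6 -91 0;0.2 0 6 -91 0;0.2 0 6 -91 0",
)

```text
time: 36.32
ee_pos: [0.4606, -0.1722, 0.1305]
tcp_rot: [-177.7, 0.1, 179.7]
wrist_force: [0.5, 0.4, -0.2]
opening: 0.0317
```

>>> play_rows(
  commands="0.2 0 0 -1 0;0.2 0 0 -2 0;0.2 0 0 -2 0;0.2 0 0 -2 0",
)

```text
time: 36.65
ee_pos: [0.4604, -0.1722, 0.1282]
tcp_rot: [-177.7, 0.1, 179.7]
wrist_force: [-0.6, 0.8, 4.4]
opening: 0.0321
```

Light contact at the expected height; release and lift.

>>> play_rows(
  commands="0.3 0 0 0 0;0.42 0 0 0 0;0.42 0 0 0 0;0.42 0 0 0 0;0.42 0 0 30 0;0.42 0 0 65 0;0.42 0 0 100 0;0.5 0 0 100 0;0.5 0 0 100 0",
)

```text
time: 37.4
ee_pos: [0.4607, -0.1723, 0.2291]
tcp_rot: [-177.7, 0.2, 179.7]
wrist_force: [-0.1, 0.5, -0.8]
opening: 0.0429
```

```bash
python3 - <<'E'
from h import *
o=get_obs(); print(o['ee_pos'],o['tcp_rot'],o['opening'],o['wrist_force'])
C,im=look('wrist','w28'); look('side','s28');crop('pics/s28.png','pics/s28b.png',190,130,200,200,4)
E
```

```text
[ 0.4607023  -0.1722636   0.22907149] [-177.72007283    0.21103906  179.70782631] 0.04288930675371358 [-0.13271738  0.53615408 -0.82492739]
```

View pics/s28b.png

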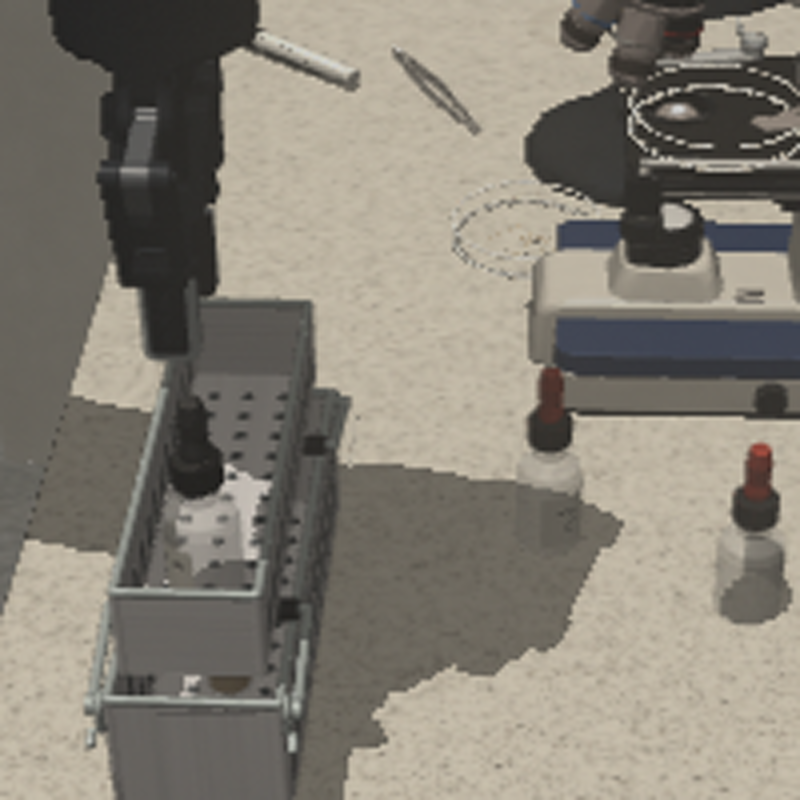

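View pics/w28.png

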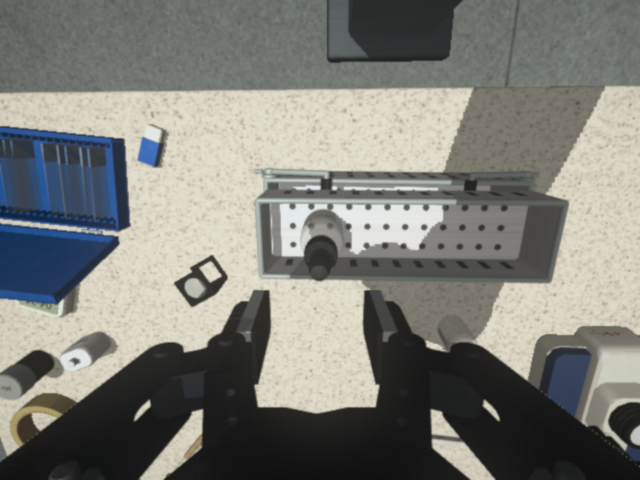

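>>> play_rows(
  commands="0.6 30 30 0 0;0.6 60 60 0 0;0.7 90 90 0 0;0.7 120 120 0 0;0.7 142 145 -10 0;0.7 147 152 -20 0;0.7 147 152 -25 0;0.7 147 152 -25 0;0.7 147 152 -25 0",
)

```text
time: 38.25
ee_pos: [0.6058, -0.0208, 0.2016]
tcp_rot: [-177.8, -0.1, 179.7]
wrist_force: [0.4, -0.4, 1.1]
opening: 0.0602
```

```bash
python3 - <<'E'
from h import *
o=get_obs(); print(o['ee_pos'],o['tcp_rot'],o['opening'],o['q'])
C,im=look('wrist','w29')
for n,p in dict(R1=(.6085,-.0197),R2=(.705,-.0702)).items(): print(n,proj(C,p+(0.106,)),proj(C,p+(0.098,)))
E
```

```text
[ 0.60582074 -0.02081504  0.20161556] [-1.77764225e+02 -7.24843333e-02  1.79672414e+02] 0.06018460563248653 [-0.91656197 12.35717943 15.03857069 92.7308777  -2.2364023  -0.5894241 ]
R1 [323.21524068 247.56075956] [323.42977353 244.28938376]
R2 [262.19238827 358.05663678] [263.99539632 352.21132942]
```

View pics/w29.png

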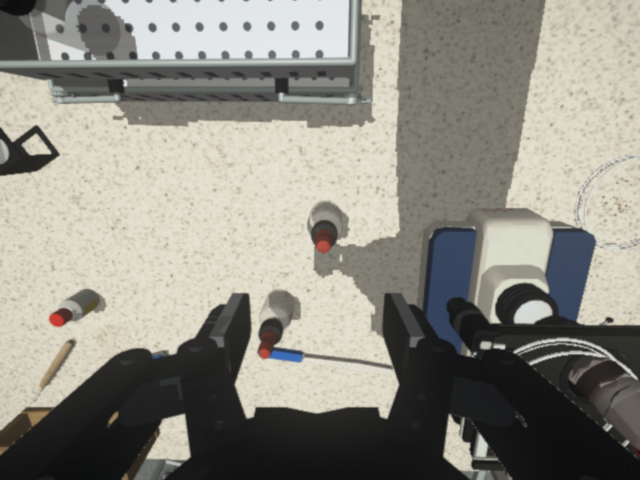

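>>> play_rows(
  commands="0.7 2 1 -30 0;0.7 2 1 -70 0;0.7 2 1 -110 0;0.7 2 1 -140 0;0.7 2 1 -158 0;0.7 2 1 -164 0;0.7 2 1 -164 0;0.7 2 1 -164 0",
  force=30,
)

```text
time: 38.97
ee_pos: [0.6094, -0.0197, 0.0401]
tcp_rot: [-177.8, 0.2, 179.7]
wrist_force: [-0.5, 0.7, 0.4]
opening: 0.0598
```

>>> play_rows(
  commands="0.3 0 0 0 0;0.2 0 0 0 0;0.2 0 0 0 0;0.2 0 0 0 0;0.2 0 0 0 0;0.2 0 0 0 0",
)

```text
time: 39.47
ee_pos: [0.61, -0.019, 0.0404]
tcp_rot: [-177.8, 0.2, 179.7]
wrist_force: [-0.1, -0.5, 5.8]
opening: 0.032
```

>>> play_rows(
  commands="0.2 0 0 30 0;0.2 0 0 70 0;0.2 0 0 110 0;0.2 0 0 150 0;0.2 -10 -5 180 0;0.2 -45 -25 182 0;0.2 -80 -45 182 0;0.2 -115 -70 182 0;0.2 -140 -85 182 0;0.2 -149 -91 182 0",
)

```text
time: 40.3
ee_pos: [0.4572, -0.1114, 0.2219]
tcp_rot: [-177.7, 0.1, 179.6]
wrist_force: [-0.1, -0.2, -0.4]
opening: 0.0322
```

>>> play_rows(
  commands="0.2 0 0 0 0;0.2 0 0 0 0;0.2 0 0 0 0",
)

```text
time: 40.55
ee_pos: [0.4609, -0.1096, 0.2205]
tcp_rot: [-177.8, 0.1, 179.7]
wrist_force: [-0.8, 0.5, -0.7]
opening: 0.0319
```

```bash
python3 - <<'E'
from h import *
o=get_obs(); print(o['ee_pos'],o['tcp_rot'],o['opening'],o['wrist_force'])
C,im=look('wrist','w30')
E
```

```text
[ 0.46088429 -0.10960894  0.2204924 ] [-1.77780403e+02  8.23869801e-02  1.79727474e+02] 0.03189929754389876 [-0.75794399  0.46884804 -0.74520565]
```

View pics/w30.png

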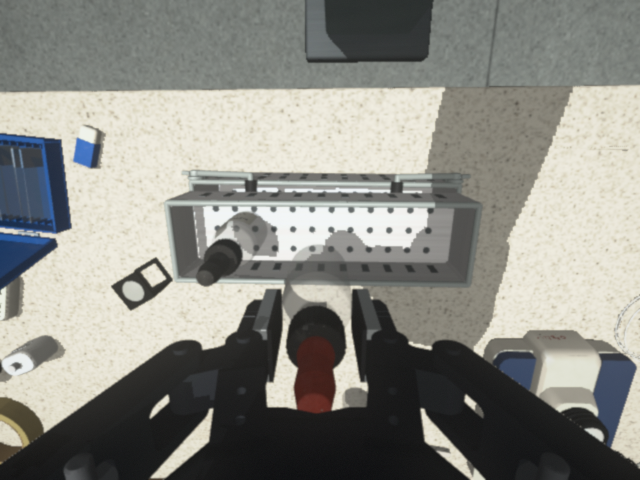

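>>> play_rows(
  commands="0.2 0 25 0 0;0.2 0 55 -10 0;0.2 0 75 -30 0;0.2 0 76 -60 0;0.2 0 76 -78 0;0.2 0 76 -86 0;0.2 0 76 -90 0;0.2 0 76 -92 0;0.2 0 76 -93 0;0.2 0 76 -93 0",
)

```text
time: 41.43
ee_pos: [0.4605, -0.0341, 0.1284]
tcp_rot: [-177.8, 0.1, 179.7]
wrist_force: [-1.1, -0.0, -0.2]
opening: 0.0318
```

>>> play_rows(
  commands="0.2 0 0 0 0;0.2 0 0 0 0",
)

```text
time: 41.6
ee_pos: [0.4605, -0.0341, 0.1282]
tcp_rot: [-177.8, 0.1, 179.7]
wrist_force: [-0.3, 0.7, 2.8]
opening: 0.032
```

```bash
python3 - <<'E'
from h import *
o=get_obs(); print(o['ee_pos'],o['tcp_rot'],o['opening'],o['wrist_force'])
C,im=look('wrist','w31')
E
```

```text
[ 0.4604618  -0.03413978  0.12823742] [-1.77776725e+02  1.31185893e-01  1.79687608e+02] 0.03202234256605073 [-0.32242034  0.74762244  2.76625064]
```

View pics/w31.png

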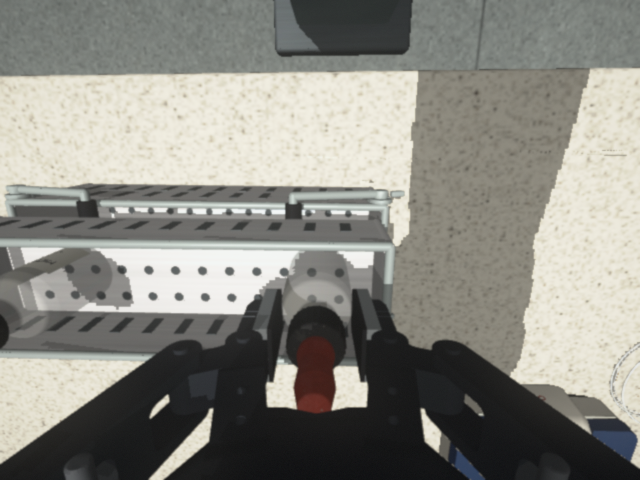

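>>> play_rows(
  commands="0.3 0 0 0 0;0.42 0 0 0 0;0.42 0 0 0 0;0.42 0 0 0 0;0.42 0 0 30 0;0.42 0 0 65 0;0.42 0 0 100 0;0.5 0 0 100 0;0.5 0 0 100 0",
)

```text
time: 42.4
ee_pos: [0.4607, -0.034, 0.229]
tcp_rot: [-177.8, 0.2, 179.7]
wrist_force: [0.1, -0.1, -0.9]
opening: 0.0425
```

```bash
python3 - <<'E'
from h import *
o=get_obs(); print(o['ee_pos'],o['tcp_rot'],o['opening'],o['wrist_force'])
C,im=look('wrist','w32')
E
```

```text
[ 0.46073081 -0.03404941  0.22898897] [-177.76822509    0.21463966  179.70669477] 0.04248419028073111 [ 0.06618949 -0.14641433 -0.87274121]
```

View pics/w32.png

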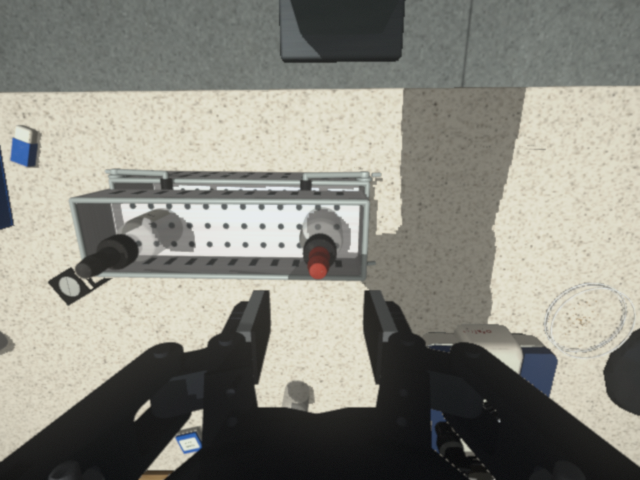

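>>> play_rows(
  commands="0.6 40 -5 0 0;0.6 80 -10 0 0;0.7 120 -15 0 0;0.7 160 -22 0 0;0.7 200 -30 0 0;0.7 235 -35 -10 0;0.7 243 -37 -25 0;0.7 243 -37 -25 0;0.7 243 -37 -25 0;0.7 243 -37 -25 0",
)

```text
time: 43.28
ee_pos: [0.7016, -0.0708, 0.2029]
tcp_rot: [-177.8, -0.0, 179.7]
wrist_force: [-0.3, 0.3, -0.2]
opening: 0.0598
```

```bash
python3 - <<'E'
from h import *
o=get_obs(); print(o['ee_pos'],o['tcp_rot'],o['opening'],o['q'])
C,im=look('wrist','w33')
for n,p in dict(R2=(.705,-.0702)).items(): print(n,proj(C,p+(0.106,)),proj(C,p+(0.098,)))
E
```

```text
[ 0.70161135 -0.07075952  0.20285575] [-1.77781638e+02 -2.71480052e-03  1.79711382e+02] 0.05978352564960213 [-4.86536159 27.38267007 34.36640408 96.80933951 -2.21150156 -4.58016178]
R2 [322.45867399 247.79049828] [322.69115221 244.51761323]
```

View pics/w33.png

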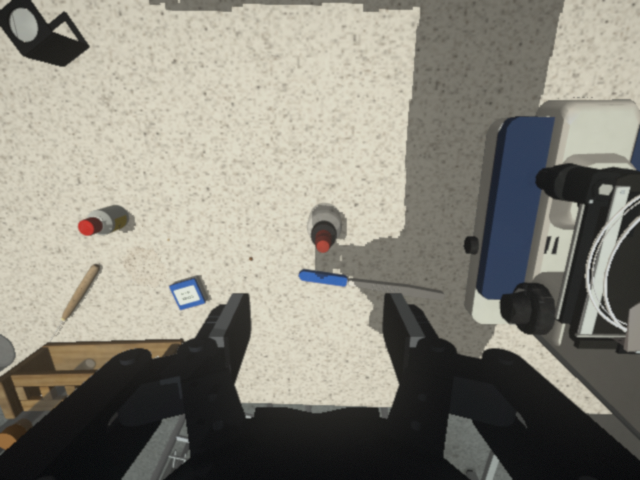

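>>> play_rows(
  commands="0.7 2 0.5 -30 0;0.7 2 0.5 -70 0;0.7 2 0.5 -110 0;0.7 2 0.5 -140 0;0.7 2 0.5 -158 0;0.7 2 0.5 -163 0;0.7 2 0.5 -163 0;0.7 2 0.5 -163 0",
  force=35,
)

```text
time: 44.0
ee_pos: [0.7054, -0.0704, 0.0422]
tcp_rot: [-177.8, 0.2, 179.7]
wrist_force: [-0.4, -1.0, 0.0]
opening: 0.0598
```

>>> play_rows(
  commands="0.3 0 0 0 0;0.2 0 0 0 0;0.2 0 0 0 0;0.2 0 0 0 0;0.2 0 0 0 0;0.2 0 0 0 0",
)

```text
time: 44.5
ee_pos: [0.706, -0.0705, 0.0419]
tcp_rot: [-177.8, 0.2, 179.7]
wrist_force: [-2.2, 0.5, 7.9]
opening: 0.0314
```

>>> play_rows(
  commands="0.2 0 0 20 0;0.2 0 0 50 0;0.2 0 0 90 0;0.2 0 0 130 0;0.2 0 0 130 0",
)

```text
time: 44.92
ee_pos: [0.7073, -0.0707, 0.18]
tcp_rot: [-177.7, 0.8, 179.7]
wrist_force: [2.1, -0.4, 1.1]
opening: 0.0312
```

```bash
python3 - <<'E'
from h import *
o=get_obs(); print(o['ee_pos'],o['tcp_rot'],o['opening'],o['wrist_force'])
C,im=look('wrist','w34')
C,im=look('side','s34');crop('pics/s34.png','pics/s34b.png',280,90,160,160,4)
E
```

```text
[ 0.70728524 -0.07074036  0.18000648] [-177.71379485    0.78057245  179.70643194] 0.031200930809623727 [ 2.12820283 -0.35344141  1.10361667]
```

View pics/w34.png

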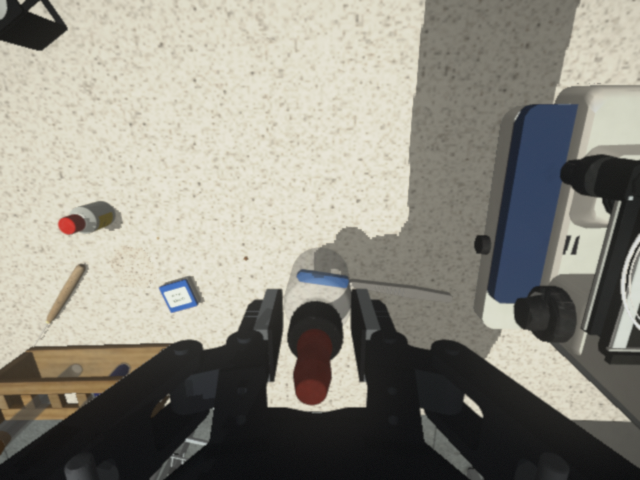

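View pics/s34b.png

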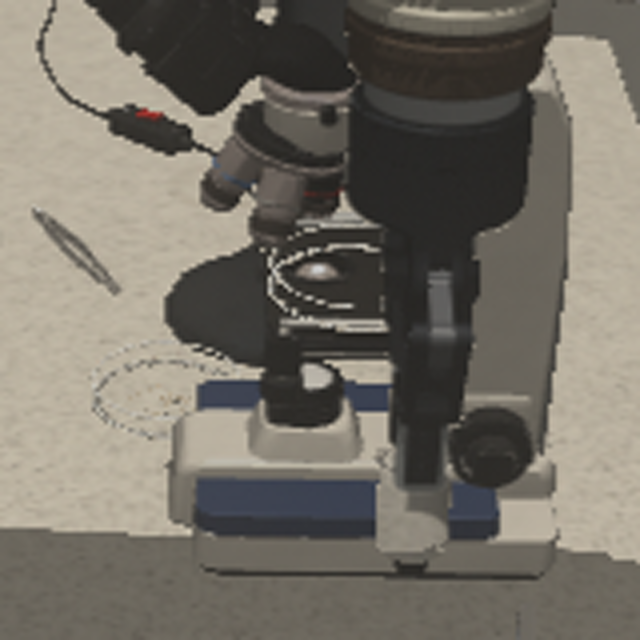

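>>> play_rows(
  commands="0.2 -15 -3 20 -7;0.2 -35 -8 45 -14;0.2 -60 -15 48 -21;0.2 -85 -22 48 -28;0.2 -110 -30 48 -35;0.2 -120 -32 48 -42;0.2 -120 -32 48 -49;0.2 -120 -32 48 -56;0.2 -120 -32 48 -63;0.2 -120 -32 48 -70",
)

```text
time: 45.85
ee_pos: [0.5844, -0.1025, 0.2158]
tcp_rot: [-177.7, -0.0, 109.4]
wrist_force: [-0.8, -0.3, -0.8]
opening: 0.0311
```

>>> play_rows(
  commands="0.2 0 0 0 -7;0.2 0 0 0 -14;0.2 0 0 0 -20;0.2 -30 0 0 -20;0.2 -60 0 0 -20;0.2 -90 0 0 -20;0.2 -115 0 0 -20;0.2 -125 0 0 -20;0.2 -125 0 0 -20;0.2 -125 0 0 -20",
)

```text
time: 46.68
ee_pos: [0.46, -0.1025, 0.2168]
tcp_rot: [-177.8, 0.0, 89.7]
wrist_force: [0.4, -0.2, -1.4]
opening: 0.0311
```

```bash
python3 - <<'E'
from h import *
o=get_obs(); print(o['ee_pos'],o['tcp_rot'],o['opening'],o['wrist_force'])
C,im=look('wrist','w35')
C,im=look('side','s35');crop('pics/s35.png','pics/s35b.png',190,120,160,200,4)
E
```

```text
[ 0.46001942 -0.1025234   0.21684049] [-1.77788877e+02  3.34141081e-02  8.96916226e+01] 0.03112310754572017 [ 0.44355824 -0.17682159 -1.37250603]
```

View pics/w35.png

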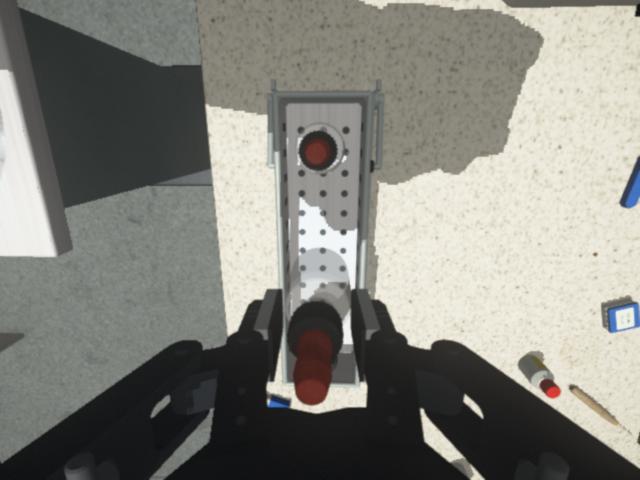

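View pics/s35b.png

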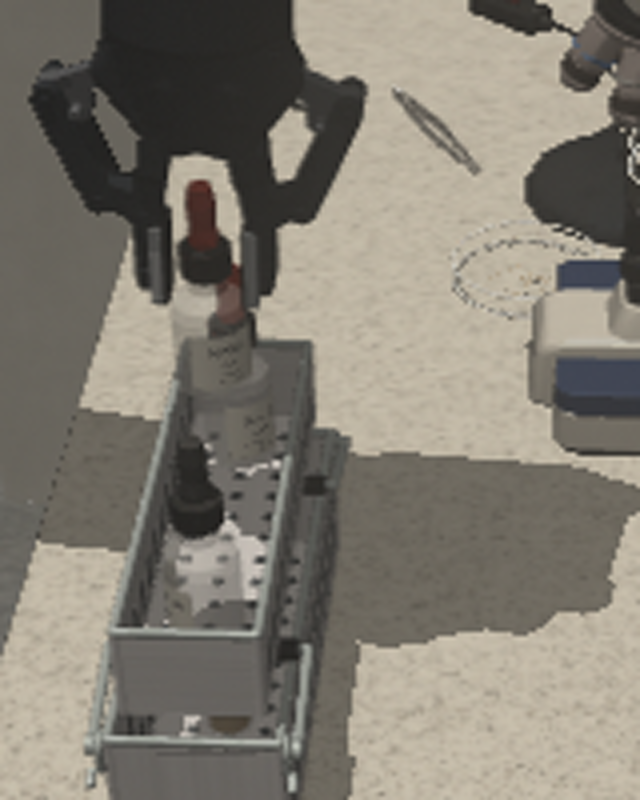

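>>> play_rows(
  commands="0.2 0 0 -20 0;0.2 0 0 -45 0;0.2 0 0 -65 0;0.2 0 0 -77 0;0.2 0 0 -83 0;0.2 0 0 -85 0;0.2 0 0 -86 0;0.2 0 0 -86 0;0.2 0 0 -86 0",
)

```text
time: 47.53
ee_pos: [0.4605, -0.1026, 0.1323]
tcp_rot: [-177.9, 0.1, 89.7]
wrist_force: [0.3, -0.5, -1.1]
opening: 0.0315
```

```bash
python3 - <<'E'
from h import *
o=get_obs(); print(o['ee_pos'],o['tcp_rot'],o['opening'],o['wrist_force'])
C,im=look('side','s36');crop('pics/s36.png','pics/s36b.png',190,120,160,200,4)
E
```

```text
[ 0.46047288 -0.1025845   0.13226331] [-1.77861262e+02  5.17588330e-02  8.97094180e+01] 0.031529937801719754 [ 0.28309998 -0.45276793 -1.05528601]
```

View pics/s36b.png

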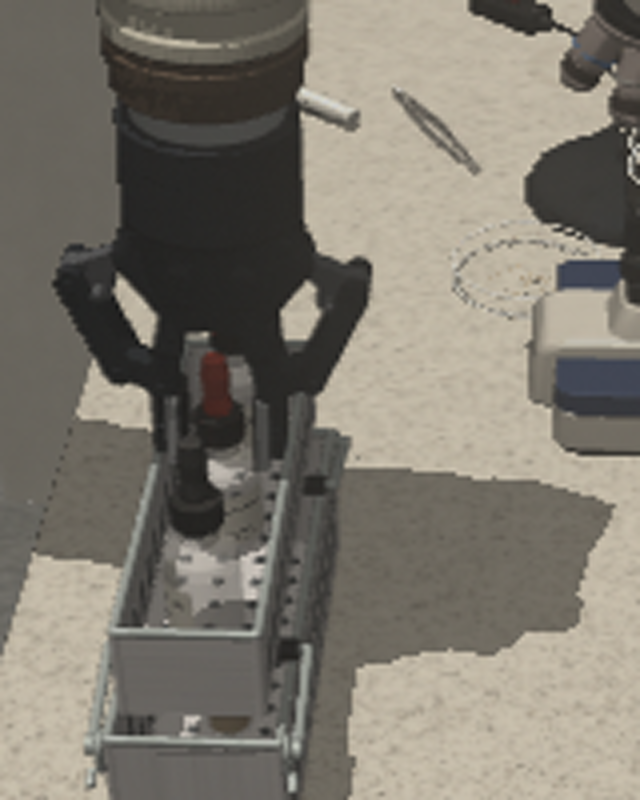

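>>> play_rows(
  commands="0.2 0 0 -1 0;0.2 0 0 -2 0;0.2 0 0 -3 0;0.2 0 0 -3 0;0.2 0 0 -3 0",
)

```text
time: 48.0
ee_pos: [0.4603, -0.1025, 0.1296]
tcp_rot: [-177.9, 0.0, 89.7]
wrist_force: [-1.8, 1.8, 8.3]
opening: 0.0312
```

>>> play_rows(
  commands="0.2 0 0 1 0;0.4 0 0 1 0;0.43 0 0 1 0;0.43 0 0 1 0;0.43 0 0 15 0;0.43 0 0 45 0;0.43 0 0 80 0;0.43 0 0 115 0;0.43 0 0 115 0;0.43 0 0 115 0",
)

```text
time: 48.83
ee_pos: [0.4608, -0.1027, 0.245]
tcp_rot: [-178.0, 0.1, 89.7]
wrist_force: [0.0, -0.1, -0.9]
opening: 0.0369
```

```bash
python3 - <<'E'
from h import *
o=get_obs(); print(o['ee_pos'],o['tcp_rot'],o['opening'],o['wrist_force'])
C,im=look('wrist','w37')
C,im=look('side','s37');crop('pics/s37.png','pics/s37b.png',190,120,160,200,4)
E
```

```text
[ 0.46075061 -0.10269377  0.24500225] [-1.77966218e+02  7.71648535e-02  8.97075059e+01] 0.03688810595111986 [ 0.01780497 -0.14759836 -0.88557185]
```

View pics/w37.png

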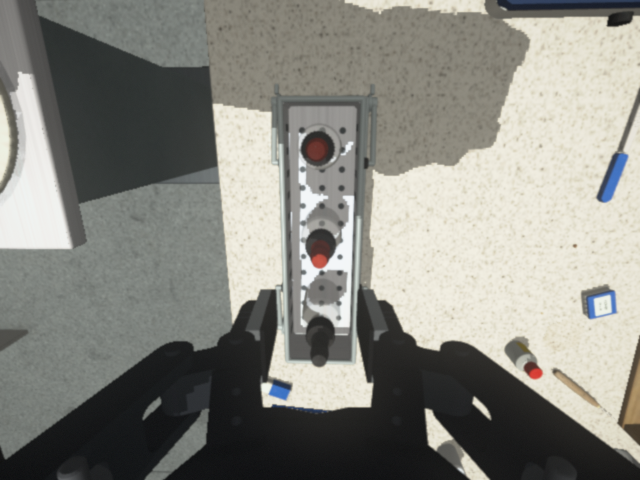

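View pics/s37b.png

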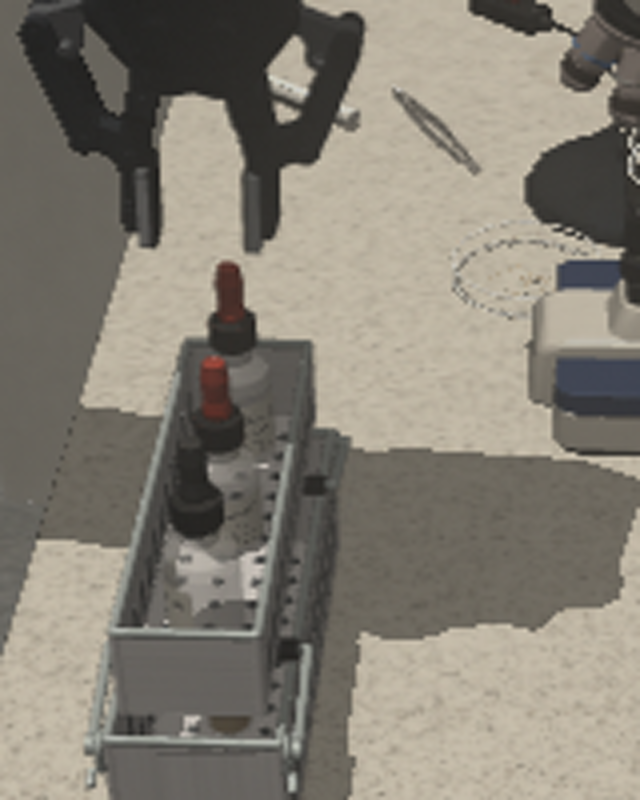

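>>> play_rows(
  commands="0.43 0 0 40 0;0.43 0 0 70 0;0.43 -20 -35 75 0;0.43 -45 -70 75 0;0.43 -65 -105 75 0;0.43 -80 -140 75 0;0.43 -100 -175 75 0;0.43 -120 -210 75 0;0.43 -130 -240 75 0;0.43 -130 -240 75 0",
)

```text
time: 49.77
ee_pos: [0.3276, -0.3463, 0.3159]
tcp_rot: [-177.6, -0.0, 89.5]
wrist_force: [0.8, -0.8, 0.1]
opening: 0.0369
```

>>> play_rows(
  commands="0.43 0 0 0 0;0.43 0 0 0 0;0.43 0 0 0 0;0.43 0 0 0 0;0.43 0 0 0 0;0.43 0 0 0 0",
)

```text
time: 50.27
ee_pos: [0.3303, -0.3419, 0.3184]
tcp_rot: [-177.8, 0.0, 89.8]
wrist_force: [-0.5, -0.2, -0.2]
opening: 0.0369
```

```bash
python3 - <<'E'
from h import *
o=get_obs(); print(o['ee_pos'],o['tcp_rot'],o['qd'].round(1))
C,im=look('top','t38')
quad(C,[(0,0)]*4,.1)
look('side','s38')
crop('pics/t38.png','pics/t38c.png',270,150,220,170,3)
for p in [(.704,-.29,.05)]: print(proj(C,p))
E
```

```text
[ 0.33030546 -0.34186036  0.31837692] [-1.77786171e+02  4.52440053e-02  8.97856593e+01] [-0.4  0.1  0.1 -0.1 -0.1 -0.1]
[[1064.6, 635.9], [1064.6, 635.9], [1064.6, 635.9], [1064.6, 635.9]] mid [1064.6  635.9  100. ] len 0.0 w 0.0 0.0 ang 0.0 [np.float64(0.0), np.float64(0.0)]
[443.39894526 174.58959416]
```

View pics/t38c.png

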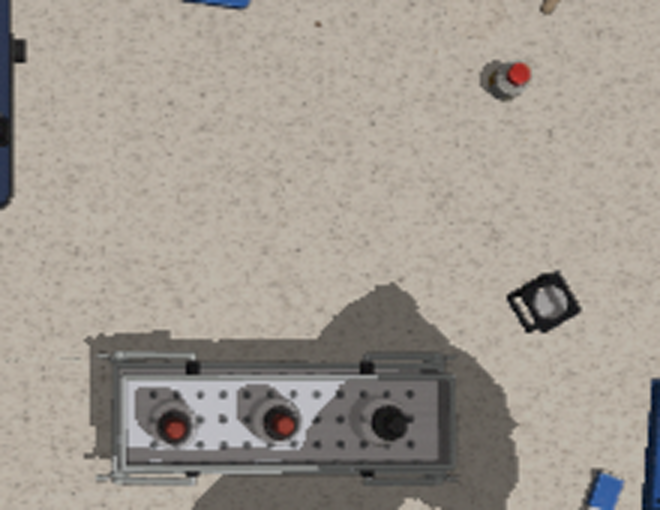

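View pics/s38.png

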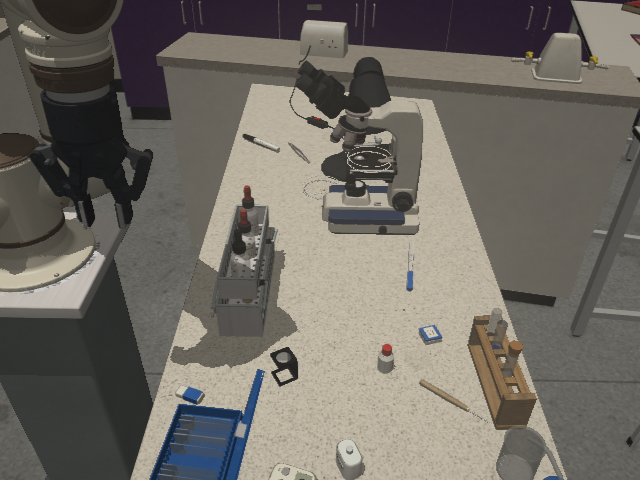

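```bash
python3 -c "
from workcell import *
print(job_done())"
```

```text
the job is handed in; nothing more can be done
None
```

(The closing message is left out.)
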